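# Fetch the half-carved bird from behind the front row

## Task

The half-carved stone bird stands at the back of the wooden rack behind a bottle, a tin and a tall stone block. Stand those three upright in the steel drip tray, then set the bird gently, upright and centred, on the round banding wheel, and then put the bottle, the tin and the block back upright, each in the very place in the rack where it stood at the start. Leave the two small stones at the back of the rack where they are, and let nothing tip over.

Things in the scene. Friction and masses are not known exactly. Their poses are not given: they have to be found in the camera images.
- rack: low wooden stock rack fixed on the bench, 200 (x) x 264 (y) mm; origin at the centre of its underside; floor 15 mm above the bench. x runs from the open front (batten 8 mm above the floor) to the back board (inner face at x = +90 mm; like the side cheeks at y = +-128 it rises 30 mm above the floor). The three tall things stand in a row along y at x = -42, 78 mm apart, in any order
- bottle: white plastic bottle with black screw cap, upright: body 60 mm diameter up to 116 mm, shoulder, cap 36 mm diameter, 152 mm tall in all, about 0.4 kg; origin at the centre of its underside, z up
- tin: grey-banded round metal tin, upright, 64 mm diameter (65 mm at the rims), 120 mm tall, about 0.5 kg; origin at the centre of its underside, z up
- block: grey stone block standing on end, 45 x 45 mm (along its x and y), 130 mm tall, about 0.7 kg; origin at the centre of its underside, z up
- bird: pinkish half-carved stone bird, 0.24 kg; plinth 84 (x, beak at +x) x 40 (y) x 14 mm; flat body sides 40 mm apart in y from x = -22 to +22 mm, its back 45 mm up; head 22 mm wide, top 64 mm up; origin at the centre of its underside. It stands behind the row at the rack's x = +28, its length along the rack's y; the row leaves no room for a finger in front of it
- core: small grey stone cylinder, 38 mm diameter, 42 mm tall, in the back row of the rack beside the bird; not to be moved; origin under its centre
- pyramid: small cream stone in three square steps, 36 mm wide, 44 mm tall, in the back row of the rack on the other side of the bird; not to be moved; origin under its centre
- tray: shallow steel drip tray fixed on the bench, to the left or the right of the rack, 260 mm (x) x 160 mm (y) outside, walls 3 mm, rolled rim 5 mm thick with its top 19 mm above the bench; origin at the centre of its underside, its floor 3 mm above the bench. Room for the three things in a row along its x
- wheel: banding wheel (sculptor's turntable) of dark iron fixed on the bench on the other side of the rack: round flat head of 170 mm diameter, its top 60 mm above the bench; the head turns stiffly about the upright axis; origin on that axis at the bench

How it is judged:
By the outcome, as a careful person would: the job done as asked, in the order asked, and still so for the second after the job is handed in, with the robot touching nothing.
It also fails if it takes over 142 s, if anything falls off the work surface, if the arm or the gripper's body presses on something with over 40 N, if the wrist force passes 120 N, or if a joint passes its speed limit or range.

## Robot

A 7-joint arm with a two-finger parallel gripper is mounted at the origin on the work surface. World frame = base frame: x ahead of the robot, y to its left, z up, the work surface at z = 0. Lengths are in m, angles in rad, forces in N, time in s.
With the tool pointing down it reaches from about 0.4 to 0.85 m from the base axis. Payload 4.4 kg.
Tool frame: the origin (TCP) lies at the very end of the fingers, on their centre line; the grasp point (between the pads) lies 19 mm behind it (manip.pinch_z is the distance from the TCP to the grasp point, in m); z points along the fingers, y is the line along which they close (so a half turn about z gives the same grasp; the last joint's range is limited). The gripper opens to 94 mm and grips with 3 to 60 N. Pads are 16 mm wide; open, the fingers measure 119 mm over their backs; the gripper's body (75 mm by 177 mm) begins 78 mm behind the grasp point.
Start: joints at [-1.177, 0.628, 0.038, 1.517, -0.027, 0.996, -0.02], TCP at [0.288, 0.583, 0.179] pointing down, gripper open.
Joint ranges: [-3.06, 3.06], [-0.37, 2.12], [-1.25, 1.32], [0.18, 2.47], [-1.1, 4.24], [0.23, 1.98], [-2.94, 2.94]. Speed limits (rad/s): [2.57, 2.57, 3.14, 3.14, 3.14, 3.14, 3.14].

## Interface

Orientations are given as a rotation vector (axis times angle).
In Python, from plant import manip, get_image gives the robot as it stands. The module is installed in compiled form; this text tells all that it offers.
- The arm moves only by the tool play_rows, never from a script. Its argument "plan" is one flat list of numbers, 7 for each row, row after row: the shift along the tool's x, y, z scaled (see below), then the turn, a rotation vector about the tool's x, y, z scaled (see below), then the opening, from 0 (shut) to 1 (fully open). In form: [x, y, z, wx, wy, wz, hand, x, y, z, wx, wy, wz, hand, ...]. A call has 1 to 5 rows; each row shifts and turns the commanded pose from where the row before left it, along the tool's axes as they then stand; what a row does not reach is not made up. The controller multiplies each number of a shift by 0.25 m and each number of a turn by 5 degrees. A row lasts 1/12 s, in which the tool goes at most 41.7 mm and 7.16 degrees, less where a joint would pass 70% of its speed; a pose out of reach is approached as far as the arm can. A call with a number of a shift or a turn outside -1 to 1 is refused whole. A call with a gripper value outside its range is refused whole. The fingers move at their own pace and stop on an object; "newtons" is the grip in N (left out, the last holds). Time passes only in rows, so rows that do not move let the fingers close. It gives the time, the measured TCP pose, the force, the opening and the grip force at its end, in the units of the state.
- manip.sense(): the state, without advancing time (a new reading comes with each control period).
- get_image(name): name is "scene" or "side" or "wrist"; returns a dict with "color" (400x640x3 uint8, red, green, blue), "vfov" (degrees; the focal length in pixels is half the picture's height over the tangent of half this angle, whatever the lens; pixels are square), "cx", "cy" (the principal point, pixels), "R" (3x3) and "t" (3): a world point X has camera coordinates R X + t. Camera axes: x right, y down, z forward; pixel columns grow to the right and rows downward; lengths in m; the calibration is good to about 2 mm. A picture is of the moment at which its call begins. There is no depth.
- manip.finish_job(): hands the job in; it is judged then, once.
The state is a dict: "time_s": time; "joint_positions": joint angles; "qvel": joint speeds; "tau": joint torques, N m; "eef_pos": TCP position; "orientation": TCP orientation; "force": force on the tool from outside, world axes, zero at the start; "wrist_torque": the same for the moment, N m; "gripper_width": finger opening in m; "grasp_force": force on a finger pad.
Only numpy, scipy, OpenCV 4.12 (cv2) and the standard library are available. Lean on these libraries where they do the work, as an engineer would, in place of code of your own. Each camera call takes 0.05 s, during which the arm holds its last target. There are 200 camera calls.

## Working session

There is one attempt and no reset: what is moved stays moved. The work goes in short steps, Python scripts to look and compute and a tool call to move; the robot and the scene stay as the last step left them, time stands still between calls to the robot, and variables do not carry over. Pictures are saved under pics/ and viewed, at most 14 in all, crops included, and the job is handed in when it is done.

Besides the shell and the picture viewer there is one more tool, called after ">>>" as name(argument=value, ...) on one line, values as JSON. play_rows: Moves the arm, as the interface text tells. Shifts and turns lie within -1 to 1; 1 stands for 0.25 m of shift or 5 degrees of turn. Its arguments: {"type":"object","properties":{"plan":{"type":"array","items":{"type":"number","minimum":-1,"maximum":1}},"newtons":{"type":"number"}},"required":["plan"]}

```bash
mkdir -p pics; cat > h.py <<'E'
import numpy as np, cv2, pickle
from plant import manip, get_image
def snap(n,f):
    d=get_image(n); cv2.imwrite(f'pics/{f}.png',d['color'][:,:,::-1]); pickle.dump(d,open(f'pics/{f}.pkl','wb')); return d
def load(f): return pickle.load(open(f'pics/{f}.pkl','rb'))
def ray(d,u,v):
    f=200/np.tan(np.radians(d['vfov'])/2); R=np.array(d['R']);t=np.array(d['t'])
    r=R.T@np.array([(u-d['cx'])/f,(v-d['cy'])/f,1]); return -R.T@t, r
def plane(d,u,v,z):
    o,r=ray(d,u,v); return o+r*(z-o[2])/r[2]
def proj(d,X):
    f=200/np.tan(np.radians(d['vfov'])/2); c=np.array(d['R'])@np.array(X)+np.array(d['t']); return np.array([d['cx']+f*c[0]/c[2],d['cy']+f*c[1]/c[2]])
def tri(a,b):
    # rays list -> point and gap
    (o1,r1),(o2,r2)=a,b
    A=np.stack([r1,-r2],1); s=np.linalg.lstsq(A,o2-o1,rcond=None)[0]
    p,q=o1+s[0]*r1,o2+s[1]*r2; return (p+q)/2,np.linalg.norm(p-q)
E
python3 - <<'E'
from h import *
for n in('scene','side','wrist'):
    d=snap(n,n+'0'); o,r=ray(d,d['cx'],d['cy']); print(n,d['vfov'],d['cx'],d['cy'],o.round(3),(r/np.linalg.norm(r)).round(3))
print(manip.sense(),manip.pinch_z)
a=[cv2.imread(f'pics/{n}0.png') for n in('scene','side')]
E
```

```text
scene 57.64217572905792 320.4347314718507 199.8823403589657 [1.036 0.277 0.757] [-0.531 -0.299 -0.793]
side 46.16342401496317 318.65639980817116 199.23570663879923 [0.873 0.705 1.028] [-0.248 -0.563 -0.788]
wrist 66.7785008130621 312.9167407332293 201.9570562169317 [0.227 0.612 0.384] [ 0.214 -0.108 -0.971]
{'time_s': 0.15, 'joint_positions': array([-1.17679766,  0.62911976,  0.03844129,  1.51807599, -0.02700811,
        0.9962593 , -0.01999142]), 'qvel': array([ 0.00045753, -0.00362231, -0.0004369 , -0.00366169,  0.00033849,
       -0.00152692,  0.00084761]), 'tau': array([ 1.27817038e-03, -5.50100362e+01,  1.14479095e+00, -1.86820167e+01,
       -5.21980366e-02,  2.08190148e-02,  7.63737216e-05]), 'eef_pos': array([0.28819191, 0.58206702, 0.17859418]), 'orientation': array([-7.15815509e-01, -3.05863278e+00,  2.05433310e-03]), 'force': array([-0.01420676,  0.11005562, -0.6381201 ]), 'wrist_torque': array([ 0.06200141,  0.00687135, -0.03817804]), 'grasp_force': 0.0, 'gripper_width': 0.09413734669093618} 0.0188
```

View pics/scene0.png

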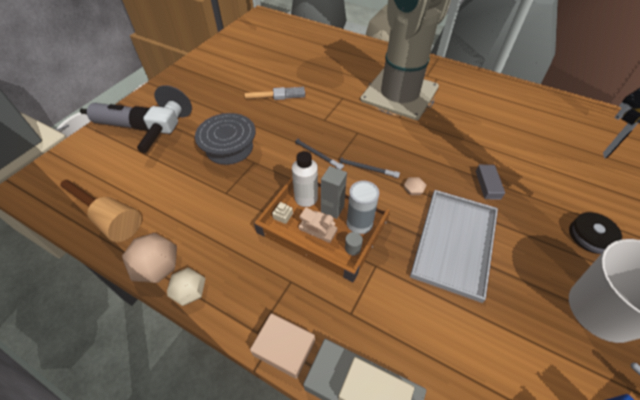

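View pics/side0.png

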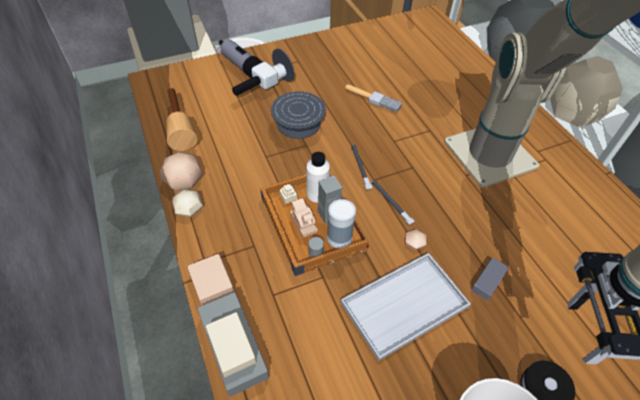

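Scene0: bottle cap at (305,158), block top (333,172), tin top (364,190), bird (318,222), tray (455,245), wheel (226,135). Side0 shows the same things: cap (318,158), block (329,185), tin (341,208), tray (405,305), wheel (298,112). I'll crop both for precise pixels.

```bash
python3 - <<'E'
import cv2
a=cv2.imread('pics/scene0.png')[140:290,240:405]
b=cv2.imread('pics/side0.png')[140:290,245:385]
cv2.imwrite('pics/cA.png',cv2.resize(a,None,fx=4,fy=4,interpolation=cv2.INTER_CUBIC))
cv2.imwrite('pics/cB.png',cv2.resize(b,None,fx=4,fy=4,interpolation=cv2.INTER_CUBIC))
from h import *
# tray & wheel coarse
for n,tr,wh in(('scene',[(432,192),(497,208),(485,299),(412,276)],(226,130)),('side',[(430,256),(469,304),(381,355),(342,301)],(298,107))):
    d=load(n+'0'); 
    P=[plane(d,u,v,.019)[:2].round(4) for u,v in tr]; print(n,P,np.mean(P,0),plane(d,*wh,.06).round(4))
E
```

```text
scene [array([0.3771, 0.2391]), array([0.3464, 0.3987]), array([0.6017, 0.4323]), array([0.6276, 0.2787])] [0.4882 0.3372] [ 0.4837 -0.342   0.06  ]
side [array([0.3665, 0.2539]), array([0.3494, 0.4011]), array([0.5952, 0.4299]), array([0.6211, 0.2819])] [0.48305 0.3417 ] [ 0.4887 -0.3448  0.06  ]
```

View pics/cA.png

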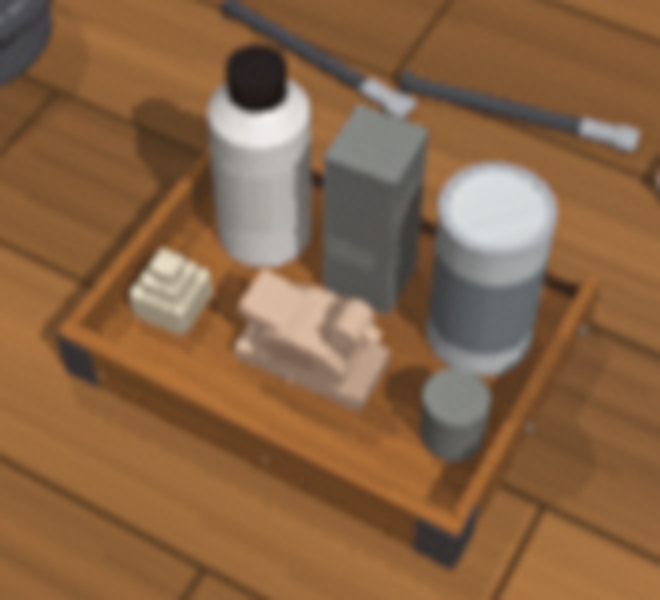

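View pics/cB.png

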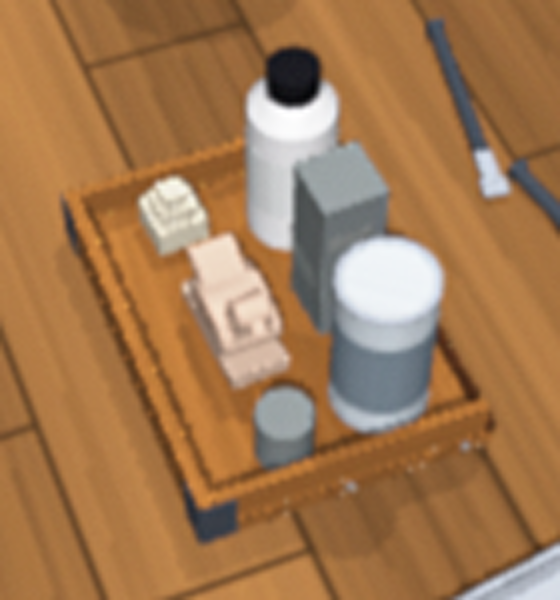

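```bash
python3 - <<'E'
from h import *
A=load('scene0');B=load('side0')
def a(x,y): return (x/4-.375+240,y/4-.375+140)
def b(x,y): return (x/4-.375+245,y/4-.375+140)
pairs={'tin':((497,208),(388,282)),'bl_c':((378,142),(343,179)),'bl_back':((363,107),(355,145)),'bl_r':((428,125),(388,190)),'bl_f':((392,180),(330,212)),'bl_l':((328,158),(297,168)),
'cap':((258,62),(295,66)),'core':((456,394),(285,412)),'pyr':((168,262),(174,187)),
'rackBL':((62,330),(65,193)),'rackBR':((462,530),(205,505)),'rackFR':((600,285),(493,405)),
'birdtail':((265,275),(222,240)),'plinthBR':((362,408),(237,388))}
for k,(p,q) in pairs.items():
    P,g=tri(ray(A,*a(*p)),ray(B,*b(*q))); print(k,P.round(4),round(g*1e3,1))
for k,z,i in(('rackBL',.045,0),('rackBR',.045,0),('rackFR',.045,0),('tin',.135,0),('bl_c',.145,0),('cap',.167,0)):
    print(k,plane(A,*a(*pairs[k][0]),z).round(4),plane(B,*b(*pairs[k][1]),z).round(4))
E
```

```text
tin [0.5526 0.1145 0.1329] 2.1
bl_c [0.549  0.038  0.1417] 1.9
bl_back [0.5331 0.0196 0.1464] 1.1
bl_r [0.5281 0.0589 0.1462] 3.3
bl_f [0.5652 0.0555 0.1362] 0.9
bl_l [0.5714 0.0183 0.1398] 1.2
cap [ 0.5491 -0.0395  0.1665] 2.3
core [0.6251 0.1312 0.0555] 0.8
pyr [ 0.6265 -0.0613  0.0556] 0.4
rackBL [ 0.6934 -0.0931  0.0447] 0.8
rackBR [0.6927 0.1687 0.045 ] 1.5
rackFR [0.5006 0.1682 0.0397] 4.5
birdtail [0.6155 0.001  0.0688] 2.4
plinthBR [0.6363 0.078  0.0135] 0.3
rackBL [ 0.6932 -0.0933  0.045 ] [ 0.6937 -0.0924  0.045 ]
rackBR [0.6934 0.1691 0.045 ] [0.6921 0.1681 0.045 ]
rackFR [0.5069 0.1705 0.045 ] [0.5008 0.1692 0.045 ]
tin [0.5532 0.1143 0.135 ] [0.5542 0.1169 0.135 ]
bl_c [0.5507 0.0385 0.145 ] [0.5509 0.0415 0.145 ]
cap [ 0.5483 -0.0404  0.167 ] [ 0.5501 -0.0377  0.167 ]
```

Heights agree with the text (tin top 0.133, block 0.142–0.146, cap 0.167, rack rim 0.045). The rack is aligned with the world axes, with its origin at about (0.593, 0.038). First I turn the tool so the fingers close along world x, and rise.

>>> play_rows(plan=[0,0,-0.04,0,0,0.98,1,0,0,-0.04,0,0,0.98,1,0,0,-0.04,0,0,0.98,1,0,0,-0.04,0,0,0.98,1,0,0,-0.04,0,0,0.98,1])

```text
time_s: 0.57
eef_pos: [0.2883, 0.5823, 0.2294]
orientation: [-1.355, -2.834, 0.001]
force: [0.2, -0.2, 0.2]
gripper_width: 0.0939
grasp_force: 0.0
```

>>> play_rows(plan=[0,0,-0.04,0,0,0.98,1,0,0,-0.04,0,0,0.98,1,0,0,-0.04,0,0,0.98,1,0,0,-0.04,0,0,0.98,1,0,0,-0.04,0,0,0.98,1])

```text
time_s: 0.98
eef_pos: [0.2882, 0.5823, 0.2794]
orientation: [1.925, 2.483, -0.001]
force: [-0.3, 0.1, 0.3]
gripper_width: 0.0937
grasp_force: 0.0
```

>>> play_rows(plan=[0,0,-0.04,0,0,0.98,1,0,0,-0.04,0,0,0.98,1,0,0,-0.04,0,0,0.98,1,0,0,0,0,0,0,1])

```text
time_s: 1.32
eef_pos: [0.2889, 0.5833, 0.3109]
orientation: [-2.224, -2.218, -0.005]
force: [-0.1, 1.8, 0.1]
gripper_width: 0.0942
grasp_force: 0.0
```

>>> play_rows(plan=[-0.121,0.087,0,0,0,0,1,-0.121,0.087,0,0,0,0,1,-0.121,0.087,0,0,0,0,1,-0.121,0.087,0,0,0,0,1,-0.121,0.087,0,0,0,0,1])

```text
time_s: 1.73
eef_pos: [0.3974, 0.4294, 0.3085]
orientation: [2.219, 2.224, -0.002]
force: [1.0, -0.4, 0.4]
gripper_width: 0.0944
grasp_force: 0.0
```

>>> play_rows(plan=[-0.121,0.087,0,0,0,0,1,-0.121,0.087,0,0,0,0,1,-0.121,0.087,0,0,0,0,1,-0.121,0.087,0,0,0,0,1,0,0,0,0,0,0,1])

```text
time_s: 2.15
eef_pos: [0.489, 0.3008, 0.3092]
orientation: [2.229, 2.205, -0.002]
force: [0.1, -1.4, 1.1]
gripper_width: 0.0941
grasp_force: 0.0
```

```bash
python3 -c "
from h import *
snap('wrist','w_tray'); print(manip.sense()['eef_pos'],manip.sense()['joint_positions'])"
```

```text
[0.48651687 0.30507335 0.30899941] [-0.87947964  0.42327712  0.41128411  1.55312045 -0.17425503  1.20227627
 -0.44464836]
```

>>> play_rows(plan=[-0.145,0.033,0,0,0,0,1,-0.145,0.033,0,0,0,0,1,-0.145,0.033,0,0,0,0,1,-0.145,0.033,0,0,0,0,1,-0.145,0.033,0,0,0,0,1])

```text
time_s: 2.62
eef_pos: [0.5244, 0.129, 0.3087]
orientation: [-2.216, -2.225, 0.0]
force: [0.9, 0.3, 0.6]
gripper_width: 0.094
grasp_force: 0.0
```

>>> play_rows(plan=[-0.145,0.033,0,0,0,0,1,-0.145,0.033,0,0,0,0,1,-0.145,0.033,0,0,0,0,1,0,0,0,0,0,0,1,0,0,0,0,0,0,1])

```text
time_s: 3.03
eef_pos: [0.5496, 0.0189, 0.3088]
orientation: [-2.224, -2.218, 0.001]
force: [-0.3, 1.6, -0.4]
gripper_width: 0.0943
grasp_force: 0.0
```

```bash
python3 -c "
from h import *
snap('wrist','w_rack'); print(manip.sense()['eef_pos'],manip.sense()['joint_positions'])
a=cv2.imread('pics/w_tray.png');b=cv2.imread('pics/w_rack.png')
cv2.imwrite('pics/w_both.png',np.vstack([cv2.resize(a,(480,300)),cv2.resize(b,(480,300))]))"
```

```text
[0.54940973 0.02125266 0.30864046] [-0.41082449  0.38925644  0.47425178  1.61845725 -0.18966772  1.18084561
  0.10637615]
```

View pics/w_both.png

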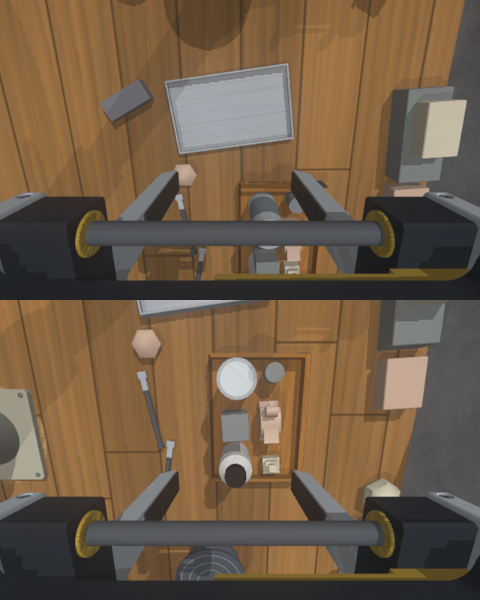

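Wrist views: tray corners near (165,80), (289,64), (293,140), (178,153). In the rack view: tin top (236,378), block top (235,425), cap (236,475), bird (270,422), core (274,372), pyramid (271,464). Measuring these precisely.

```bash
python3 - <<'E'
from h import *
T=load('w_tray');K=load('w_rack')
def big(m,box):
    z=np.zeros_like(m); x0,y0,x1,y1=box; z[y0:y1,x0:x1]=m[y0:y1,x0:x1]
    z=cv2.morphologyEx(z,cv2.MORPH_OPEN,np.ones((3,3),np.uint8))
    c=cv2.findContours(z,cv2.RETR_EXTERNAL,cv2.CHAIN_APPROX_NONE)[0]; return max(c,key=cv2.contourArea)
def hsv(d): return cv2.cvtColor(d['color'],cv2.COLOR_RGB2HSV)
h=hsv(T); m=((h[...,1]<70)&(h[...,2]>90)).astype(np.uint8)*255
c=big(m,(205,70,410,215)); h4=cv2.approxPolyDP(cv2.convexHull(c),8,True)[:,0]
P=np.array([plane(T,u,v,.019)[:2] for u,v in h4]); print('tray',h4.tolist(),P.round(4).tolist())
r=cv2.minAreaRect(np.array([plane(T,u,v,.019)[:2] for u,v in c[:,0]],np.float32)*1000); print('tray rect',r)
h=hsv(K)
m=((h[...,1]<70)&(h[...,2]>185)).astype(np.uint8)*255; c=big(m,(280,70,350,140)); (u,v),rad=cv2.minEnclosingCircle(c); print('tin',u,v,rad,plane(K,u,v,.135).round(4))
m=(h[...,2]<45).astype(np.uint8)*255; c=big(m,(285,205,340,255)); r=cv2.minAreaRect(c); print('cap',r,plane(K,*r[0],.167).round(4))
A=K['color'][130:205,290:340]; m=((h[...,1]<60)).astype(np.uint8)*255; c=big(m,(285,142,338,190)); r=cv2.minAreaRect(c); print('block',r,plane(K,*r[0],.145).round(4))
big2=cv2.resize(K['color'][60:260,265:425,::-1],None,fx=3,fy=3,interpolation=cv2.INTER_CUBIC); cv2.imwrite('pics/cK.png',big2)
E
```

```text
tray [[384, 84], [390, 185], [238, 204], [219, 108]] [[0.601, 0.4304], [0.6183, 0.2726], [0.3636, 0.2429], [0.345, 0.3979]]
tray rect ((482.6776123046875, 335.447509765625), (259.81072998046875, 160.32443237304688), 7.255831241607666)
tin 316.4272766113281 103.33636474609375 25.487445831298828 [0.5545 0.1146 0.135 ]Traceback (most recent call last):
  File "<stdin>", line 14, in <module>
  File "<stdin>", line 6, in big
ValueError: max() iterable argument is empty
```

```bash
python3 -c "
from h import *
K=load('w_rack'); cv2.imwrite('pics/cK.png',cv2.resize(K['color'][60:260,265:425,::-1],None,fx=3,fy=3,interpolation=cv2.INTER_CUBIC))"
```

```text
(no output)
```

View pics/cK.png

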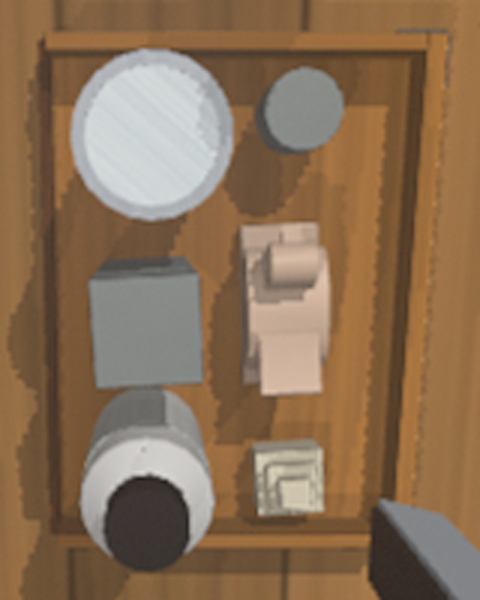

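```bash
python3 - <<'E'
from h import *
K=load('w_rack');A=load('scene0')
k=lambda x,y:(x/3-.33+265,y/3-.33+60)
a=lambda x,y:(x/4-.375+240,y/4-.375+140)
for n,p,z,q in(('tin',(152,134),.135,(497,208)),('block',(147,330),.145,(378,142)),('cap',(147,525),.167,(258,62)),('core',(302,108),.057,(456,394)),('pyr',(294,491),.059,(168,262)),('plF',(240,228),.029,None),('plB',(318,225),.029,None),('bodyL',(247,320),.05,None),('bodyR',(329,320),.05,None),('tailL',(262,394),.07,(240,310)),('tailR',(321,391),.07,None),('headL',(270,262),.079,None),('rackFL',(45,38),.045,(600,285)),('rackBR',(442,36),.045,(462,530))):
    print(n,plane(K,*k(*p),z).round(4), tri(ray(K,*k(*p)),ray(A,*a(*q)))[0].round(4) if q else '')
for i,q in(('bl1',(90,280)),('bl2',(198,270)),('bl3',(203,380)),('bl4',(97,388))): print(i,plane(K,*k(*q),.145).round(4))
E
```

```text
tin [0.5532 0.1135 0.135 ] [0.553  0.1139 0.1346]
block [0.551  0.0367 0.145 ] [0.5507 0.0375 0.1449]
cap [ 0.5508 -0.0393  0.167 ] [ 0.5509 -0.0385  0.17  ]
core [0.6252 0.1305 0.057 ] [0.6252 0.1308 0.0562]
pyr [ 0.628  -0.0601  0.059 ] [ 0.6281 -0.0601  0.0581]
plF [0.5997 0.074  0.029 ] 
plB [0.6403 0.0754 0.029 ] 
bodyL [0.6022 0.0286 0.05  ] 
bodyR [0.6441 0.0285 0.05  ] 
tailL [ 0.6084 -0.0058  0.07  ] [ 0.6152 -0.0176  0.0206]
tailR [ 0.6377 -0.0043  0.07  ] 
headL [0.6092 0.0596 0.079 ] 
rackFL [0.5025 0.1639 0.045 ] [0.5005 0.1673 0.035 ]
rackBR [0.6931 0.1642 0.045 ] [0.693  0.1667 0.0425]
bl1 [0.5281 0.0569 0.145 ]
bl2 [0.5715 0.0608 0.145 ]
bl3 [0.5741 0.0159 0.145 ]
bl4 [0.5303 0.0126 0.145 ]
```

Measured: tin (0.553, 0.114), block (0.551, 0.037) with about 3.5° yaw, bottle (0.551, −0.039). The bird is at about x = 0.621 with its beak towards +y, and the tray is centred at (0.483, 0.335) with 7.3° yaw. Now the tin.

>>> play_rows(plan=[0.123,0.005,0,0,0,0,1,0.123,0.005,0,0,0,0,1,0.124,0.005,0,0,0,0,1,0,0,0.147,0,0,0,1,0,0,0.147,0,0,0,1])

```text
time_s: 3.5
eef_pos: [0.5542, 0.1193, 0.2359]
orientation: [2.21, 2.232, 0.009]
force: [-0.4, 0.7, -1.5]
gripper_width: 0.0942
grasp_force: 0.0
```

>>> play_rows(plan=[0,0,0.147,0,0,0,1,0,0,0.147,0,0,0,1,0,0,0.147,0,0,0,1,0,0,0.147,0,0,0,1,0,0,0,0,0,0,1])

```text
time_s: 3.92
eef_pos: [0.547, 0.1153, 0.0822]
orientation: [-2.21, -2.22, 0.016]
force: [-1.4, 0.3, -1.5]
gripper_width: 0.0938
grasp_force: 0.0
```

>>> play_rows(plan=[0,0,0,0,0,0,1,0,0,0,0,0,0,1])

```text
time_s: 4.08
eef_pos: [0.5545, 0.1142, 0.0902]
orientation: [2.219, 2.223, 0.003]
force: [0.5, -0.1, 0.7]
gripper_width: 0.094
grasp_force: 0.0
```

>>> play_rows(plan=[0,0,0,0,0,0,0,0,0,0,0,0,0,0,0,0,0,0,0,0,0,0,0,0,0,0,0,0,0,0,0,0,0,0,0], newtons=25)

```text
time_s: 4.5
eef_pos: [0.5536, 0.1127, 0.0895]
orientation: [-2.222, -2.221, -0.001]
force: [-1.6, 0.0, 1.2]
gripper_width: 0.0641
grasp_force: 0.8
```

>>> play_rows(plan=[0,0,0,0,0,0,0,0,0,0,0,0,0,0,0,0,0,0,0,0,0,0,0,0,0,0,0,0,0,0,0,0,0,0,0])

```text
time_s: 4.92
eef_pos: [0.5535, 0.1126, 0.0894]
orientation: [-2.222, -2.22, -0.001]
force: [-1.4, 0.2, 7.1]
gripper_width: 0.0638
grasp_force: 25.0
```

>>> play_rows(plan=[0,0,-0.02,0,0,0,0,0,0,-0.04,0,0,0,0,0,0,-0.08,0,0,0,0,0,0,-0.08,0,0,0,0,0,0,-0.08,0,0,0,0])

```text
time_s: 5.33
eef_pos: [0.5531, 0.1123, 0.1646]
orientation: [-2.222, -2.22, 0.002]
force: [0.5, -1.1, -3.3]
gripper_width: 0.0634
grasp_force: 25.0
```

>>> play_rows(plan=[0.03,0.003,0,0,0,0,0,0.07,0.003,0,0,0,0,0,0.08,0.003,0,0,0,0,0,0.08,0.003,0,0,0,0,0,0.08,0.003,0,0,0,0,0])

```text
time_s: 5.75
eef_pos: [0.5565, 0.199, 0.1627]
orientation: [-2.221, -2.22, 0.002]
force: [0.6, 0.3, -2.9]
gripper_width: 0.0635
grasp_force: 25.0
```

>>> play_rows(plan=[0.08,0.003,0,0,0,0,0,0.08,0.003,0,0,0,0,0,0.08,0.003,0,0,0,0,0,0.08,0.003,0,0,0,0,0,0.08,0.003,0,0,0,0,0])

```text
time_s: 6.17
eef_pos: [0.5601, 0.2991, 0.1624]
orientation: [-2.221, -2.22, 0.003]
force: [0.0, -0.6, -3.3]
gripper_width: 0.0637
grasp_force: 25.0
```

>>> play_rows(plan=[0.08,0.003,0,0,0,0,0,0.07,0.003,0,0,0,0,0,0.06,0.003,0,0,0,0,0,0.03,0.001,0,0,0,0,0,0.032,0,0,0,0,0,0])

```text
time_s: 6.58
eef_pos: [0.5628, 0.3663, 0.1624]
orientation: [-2.221, -2.221, 0.003]
force: [-0.0, -0.1, -3.3]
gripper_width: 0.0638
grasp_force: 25.0
```

>>> play_rows(plan=[0,0,0,0,0,-0.973,0,0,0,0,0,0,-0.973,0,0,0,0,0,0,-0.973,0,0,0,0,0,0,-0.973,0,0,0,0,0,0,-0.973,0])

```text
time_s: 7.0
eef_pos: [0.5636, 0.3645, 0.1632]
orientation: [1.701, 2.641, -0.002]
force: [0.4, 0.1, -3.7]
gripper_width: 0.0636
grasp_force: 25.0
```

>>> play_rows(plan=[0,0,0,0,0,-0.973,0,0,0,0,0,0,-0.973,0,0,0,0,0,0,-0.973,0,0,0,0,0,0,-0.973,0,0,0,0,0,0,-0.973,0])

```text
time_s: 7.42
eef_pos: [0.5637, 0.3644, 0.1632]
orientation: [-1.106, -2.94, 0.002]
force: [-0.1, -0.1, -3.2]
gripper_width: 0.0632
grasp_force: 25.0
```

>>> play_rows(plan=[0,0,0,0,0,-0.973,0,0,0,0,0,0,-0.973,0,0,0,0,0,0,-0.973,0,0,0,0,0,0,-0.973,0,0,0,0,0,0,-0.973,0])

```text
time_s: 7.83
eef_pos: [0.5637, 0.3643, 0.1632]
orientation: [-0.462, -3.107, 0.002]
force: [0.2, 0.2, -2.9]
gripper_width: 0.0635
grasp_force: 25.0
```

>>> play_rows(plan=[0,0,0,0,0,-0.973,0,0,0,0,0,0,-0.973,0,0,0,0,0,0,-0.973,0,0,0,0,0,0,-0.973,0,0,0,0,0,0,-0.973,0])

```text
time_s: 8.25
eef_pos: [0.5638, 0.3642, 0.1631]
orientation: [0.203, -3.134, 0.002]
force: [0.4, 0.6, -4.2]
gripper_width: 0.0633
grasp_force: 25.0
```

>>> play_rows(plan=[0,0,0,0,0,0,0,0,0,0,0,0,0,0,0,0,0,0,0,0,0,0,0,0,0,0,0,0])

```text
time_s: 8.58
eef_pos: [0.5638, 0.3652, 0.1636]
orientation: [0.196, -3.135, 0.001]
force: [0.4, 0.3, -3.1]
gripper_width: 0.0637
grasp_force: 25.0
```

```bash
cat >> h.py <<'E'
from scipy.spatial.transform import Rotation as Ro
def st():
    s=manip.sense(); R=Ro.from_rotvec(s['orientation']).as_matrix(); y=R[:,1]
    print('t',round(s['time_s'],2),'tcp',s['eef_pos'].round(4),'yaw_y',np.degrees(np.arctan2(y[1],y[0])).round(2),'tilt',R[:,2].round(3),'w',round(s['gripper_width'],4),'F',s['force'].round(1),'j',s['joint_positions'].round(2)); return s,R
def togo(X):
    s,R=st(); print('units to',X,(R.T@(np.array(X)-s['eef_pos'])/.25).round(4))
E
python3 -c "
from h import *
togo([.562,.3455,.0774])"
```

```text
t 8.58 tcp [0.5638 0.3652 0.1636] yaw_y 97.15 tilt [-0. -0. -1.] w 0.0637 F [ 0.4  0.3 -3.1] j [-0.58  0.68 -0.06  1.47  0.05  1.    1.04]
units to [0.562, 0.3455, 0.0774] [ 0.0168 -0.0773  0.3448]
```

>>> play_rows(plan=[0.008,-0.038,0,0,0,0,0,0.008,-0.039,0,0,0,0,0,0,0,0.06,0,0,0,0,0,0,0.07,0,0,0,0,0,0,0.07,0,0,0,0])

```text
time_s: 9.0
eef_pos: [0.5629, 0.3442, 0.1139]
orientation: [-0.196, 3.134, -0.001]
force: [0.2, -0.1, -3.4]
gripper_width: 0.0635
grasp_force: 25.0
```

>>> play_rows(plan=[0,0,0.06,0,0,0,0,0,0,0.03,0,0,0,0,0,0,0.02,0,0,0,0,0,0,0.015,0,0,0,0,0,0,0,0,0,0,0])

```text
time_s: 9.42
eef_pos: [0.5623, 0.3455, 0.0824]
orientation: [0.198, -3.135, 0.0]
force: [0.1, -0.5, -4.1]
gripper_width: 0.0633
grasp_force: 25.0
```

>>> play_rows(plan=[0,0,0.006,0,0,0,0,0,0,0.004,0,0,0,0,0,0,0.004,0,0,0,0,0,0,0,0,0,0,0])

```text
time_s: 9.75
eef_pos: [0.5623, 0.346, 0.0793]
orientation: [-0.199, 3.135, 0.0]
force: [0.4, -0.5, -3.2]
gripper_width: 0.0639
grasp_force: 25.0
```

>>> play_rows(plan=[0,0,0.004,0,0,0,0,0,0,0.004,0,0,0,0,0,0,0,0,0,0,0])

```text
time_s: 10.0
eef_pos: [0.5626, 0.3461, 0.0775]
orientation: [-0.199, 3.134, 0.001]
force: [-0.2, -0.4, 0.3]
gripper_width: 0.0636
grasp_force: 25.0
```

>>> play_rows(plan=[0,0,0.004,0,0,0,0,0,0,0,0,0,0,0])

```text
time_s: 10.17
eef_pos: [0.5629, 0.3461, 0.0775]
orientation: [-0.198, 3.134, 0.001]
force: [-1.5, -0.8, 6.2]
gripper_width: 0.0635
grasp_force: 25.0
```

>>> play_rows(plan=[0,0,0,0,0,0,1,0,0,0,0,0,0,1,0,0,0,0,0,0,1,0,0,0,0,0,0,1,0,0,0,0,0,0,1])

```text
time_s: 10.58
eef_pos: [0.5622, 0.3461, 0.0759]
orientation: [0.199, -3.135, -0.0]
force: [-0.2, -0.4, -0.5]
gripper_width: 0.0923
grasp_force: 0.0
```

>>> play_rows(plan=[0,0,-0.02,0,0,0,1,0,0,-0.1,0,0,0,1,0,0,-0.12,0,0,0,1,0,0,-0.12,0,0,0,1,0,0,-0.08,0,0,0,1])

```text
time_s: 11.0
eef_pos: [0.5632, 0.3466, 0.1893]
orientation: [-0.199, 3.132, 0.003]
force: [1.6, 0.6, -0.0]
gripper_width: 0.0938
grasp_force: 0.0
```

>>> play_rows(plan=[0,0,0,0,0,0.985,1,0,0,0,0,0,0.985,1,0,0,0,0,0,0.985,1,0,0,0,0,0,0.985,1,0,0,0,0,0,0.985,1])

```text
time_s: 11.42
eef_pos: [0.5622, 0.3461, 0.1865]
orientation: [0.481, 3.104, 0.001]
force: [-0.0, -0.9, -1.1]
gripper_width: 0.0941
grasp_force: 0.0
```

>>> play_rows(plan=[0,0,0,0,0,0.985,1,0,0,0,0,0,0.985,1,0,0,0,0,0,0.985,1,0,0,0,0,0,0.985,1,0,0,0,0,0,0.985,1])

```text
time_s: 11.83
eef_pos: [0.5621, 0.3461, 0.1863]
orientation: [-1.132, -2.931, -0.001]
force: [0.2, 0.2, -0.2]
gripper_width: 0.0944
grasp_force: 0.0
```

>>> play_rows(plan=[0,0,0,0,0,0.985,1,0,0,0,0,0,0.985,1,0,0,0,0,0,0.985,1,0,0,0,0,0,0.985,1,0,0,0,0,0,0.985,1])

```text
time_s: 12.25
eef_pos: [0.5622, 0.3462, 0.1864]
orientation: [-1.73, -2.622, -0.001]
force: [0.1, -0.6, -0.5]
gripper_width: 0.0942
grasp_force: 0.0
```

>>> play_rows(plan=[0,0,0,0,0,0.985,1,0,0,0,0,0,0.985,1,0,0,0,0,0,0.985,1,0,0,0,0,0,0.985,1,0,0,0,0,0,0,1])

```text
time_s: 12.67
eef_pos: [0.5621, 0.3462, 0.1862]
orientation: [2.151, 2.29, 0.0]
force: [-0.6, -0.4, 0.3]
gripper_width: 0.0936
grasp_force: 0.0
```

```bash
python3 -c "
from h import *
togo([.551,.037,.0894])"
```

```text
t 12.67 tcp [0.5621 0.3462 0.1862] yaw_y 3.58 tilt [ 0.  0. -1.] w 0.0936 F [-0.6 -0.4  0.3] j [-0.81  0.66  0.38  1.48 -0.27  1.04 -0.3 ]
units to [0.551, 0.037, 0.0894] [-1.2318 -0.1216  0.3872]
```

>>> play_rows(plan=[-0.06,-0.011,0,0,0,0,1,-0.13,-0.011,0,0,0,0,1,-0.13,-0.011,0,0,0,0,1,-0.13,-0.011,0,0,0,0,1,-0.13,-0.011,0,0,0,0,1])

```text
time_s: 13.08
eef_pos: [0.5576, 0.1992, 0.1863]
orientation: [2.145, 2.295, 0.001]
force: [0.6, 0.4, -0.6]
gripper_width: 0.0941
grasp_force: 0.0
```

>>> play_rows(plan=[-0.13,-0.011,0,0,0,0,1,-0.13,-0.011,0,0,0,0,1,-0.13,-0.011,0,0,0,0,1,-0.13,-0.011,0,0,0,0,1,-0.09,-0.011,0,0,0,0,1])

```text
time_s: 13.5
eef_pos: [0.5538, 0.0437, 0.1866]
orientation: [2.148, 2.291, -0.001]
force: [0.6, -0.6, -0.4]
gripper_width: 0.094
grasp_force: 0.0
```

>>> play_rows(plan=[-0.042,-0.011,0,0,0,0,1,0,0,0,0,0,0,1,0,0,0.06,0,0,0,1,0,0,0.08,0,0,0,1,0,0,0.08,0,0,0,1])

```text
time_s: 13.92
eef_pos: [0.5526, 0.0397, 0.1308]
orientation: [-2.144, -2.296, -0.004]
force: [-0.1, 0.5, -0.2]
gripper_width: 0.094
grasp_force: 0.0
```

>>> play_rows(plan=[0,0,0.08,0,0,0,1,0,0,0.05,0,0,0,1,0,0,0.025,0,0,0,1,0,0,0.012,0,0,0,1,0,0,0,0,0,0,1])

```text
time_s: 14.33
eef_pos: [0.5518, 0.038, 0.089]
orientation: [-2.146, -2.293, -0.0]
force: [-0.7, 0.1, -0.0]
gripper_width: 0.0942
grasp_force: 0.0
```

>>> play_rows(plan=[0,0,0,0,0,0,1,0,0,0,0,0,0,1])

```text
time_s: 14.5
eef_pos: [0.5526, 0.037, 0.0901]
orientation: [2.148, 2.292, 0.002]
force: [0.3, 0.2, -0.6]
gripper_width: 0.094
grasp_force: 0.0
```

```bash
python3 -c "
from h import *
togo([.551,.037,.0894]); snap('side','s1')
a=cv2.imread('pics/s1.png')[100:360,230:480]; cv2.imwrite('pics/s1c.png',cv2.resize(a,None,fx=2,fy=2))"
```

```text
t 14.5 tcp [0.5526 0.037  0.0901] yaw_y 3.71 tilt [ 0.002  0.    -1.   ] w 0.094 F [ 0.3  0.2 -0.6] j [-0.33  0.63  0.33  1.88 -0.31  0.67  0.25]
units to [0.551, 0.037, 0.0894] [ 0.0002 -0.0063  0.0029]
```

View pics/s1c.png

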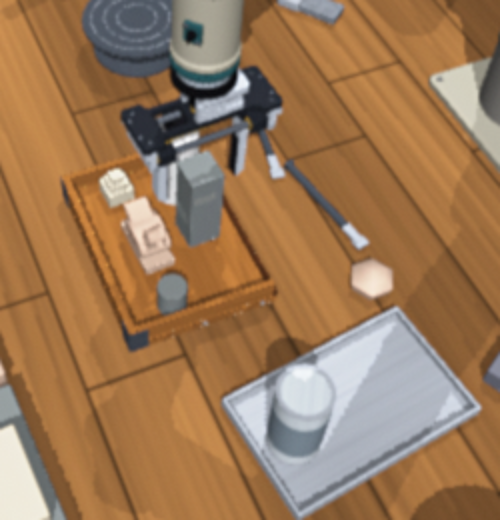

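Tin stands upright in the tray at about (300,410) in the crop, with the gripper straddling the block. Closing on the block, lifting it and carrying it to the middle slot.

>>> play_rows(plan=[0,-0.005,0,0,0,0,1,0,0,0,0,0,0,0,0,0,0,0,0,0,0,0,0,0,0,0,0,0,0,0,0,0,0,0,0], newtons=35)

```text
time_s: 14.97
eef_pos: [0.5506, 0.0365, 0.0893]
orientation: [2.149, 2.291, 0.0]
force: [0.2, 0.0, -0.3]
gripper_width: 0.0703
grasp_force: 0.0
```

>>> play_rows(plan=[0,0,0,0,0,0,0,0,0,0,0,0,0,0,0,0,0,0,0,0,0,0,0,0,0,0,0,0,0,0,0,0,0,0,0])

```text
time_s: 15.38
eef_pos: [0.5504, 0.0365, 0.0892]
orientation: [-2.149, -2.292, 0.0]
force: [-0.2, -0.3, -0.8]
gripper_width: 0.0446
grasp_force: 35.0
```

>>> play_rows(plan=[0,0,0,0,0,0,0,0,0,0,0,0,0,0,0,0,0,0,0,0,0])

```text
time_s: 15.63
eef_pos: [0.5504, 0.0365, 0.0892]
orientation: [-2.149, -2.292, 0.0]
force: [0.6, -0.7, 0.1]
gripper_width: 0.0448
grasp_force: 35.0
```

```bash
python3 -c "
from h import *
st()"
```

```text
t 15.63 tcp [0.5504 0.0365 0.0892] yaw_y 3.68 tilt [-0. -0. -1.] w 0.0448 F [ 0.6 -0.7  0.1] j [-0.33  0.63  0.33  1.89 -0.31  0.67  0.25]
```

>>> play_rows(plan=[0,0,-0.02,0,0,0,0,0,0,-0.05,0,0,0,0,0,0,-0.08,0,0,0,0,0,0,-0.1,0,0,0,0,0,0,-0.05,0,0,0,0])

```text
time_s: 16.05
eef_pos: [0.5508, 0.0364, 0.1659]
orientation: [2.149, 2.291, 0.001]
force: [1.9, -0.1, -5.7]
gripper_width: 0.045
grasp_force: 34.9
```

```bash
python3 -c "
from h import *
togo([.4827,.3354,.15])"
```

```text
t 16.05 tcp [0.5508 0.0364 0.1659] yaw_y 3.67 tilt [ 0.001 -0.    -1.   ] w 0.045 F [ 1.9 -0.1 -5.7] j [-0.37  0.53  0.38  1.82 -0.25  0.84  0.2 ]
units to [0.4827, 0.3354, 0.15] [ 1.2108 -0.1953  0.0632]
```

>>> play_rows(plan=[0.04,-0.014,0,0,0,0,0,0.08,-0.014,0,0,0,0,0,0.1,-0.014,0,0,0,0,0,0.1,-0.014,0,0,0,0,0,0.1,-0.014,0,0,0,0,0])

```text
time_s: 16.47
eef_pos: [0.5238, 0.1419, 0.1626]
orientation: [-2.147, -2.29, 0.004]
force: [0.6, 0.5, -7.5]
gripper_width: 0.0449
grasp_force: 34.9
```

>>> play_rows(plan=[0.1,-0.014,0,0,0,0,0,0.1,-0.014,0,0,0,0,0,0.1,-0.014,0,0,0,0,0,0.1,-0.014,0,0,0,0,0,0.1,-0.014,0,0,0,0,0])

```text
time_s: 16.88
eef_pos: [0.4981, 0.2654, 0.1624]
orientation: [-2.147, -2.291, 0.006]
force: [-0.5, 0.1, -7.2]
gripper_width: 0.0447
grasp_force: 34.9
```

>>> play_rows(plan=[0.1,-0.014,0,0,0,0,0,0.1,-0.014,0,0,0,0,0,0.06,-0.014,0,0,0,0,0,0.03,-0.014,0,0,0,0,0,0,0,0,0,0,0,0])

```text
time_s: 17.3
eef_pos: [0.4788, 0.3376, 0.1625]
orientation: [-2.142, -2.294, 0.005]
force: [-0.1, 1.3, -7.4]
gripper_width: 0.0448
grasp_force: 34.9
```

>>> play_rows(plan=[0,0,0,0,0,-0.985,0,0,0,0,0,0,-0.985,0,0,0,0,0,0,-0.985,0,0,0,0,0,0,-0.985,0,0,0,0,0,0,-0.985,0])

```text
time_s: 17.72
eef_pos: [0.4821, 0.3326, 0.1635]
orientation: [1.608, 2.698, -0.004]
force: [0.6, -0.8, -7.1]
gripper_width: 0.0451
grasp_force: 34.9
```

>>> play_rows(plan=[0,0,0,0,0,-0.985,0,0,0,0,0,0,-0.985,0,0,0,0,0,0,-0.985,0,0,0,0,0,0,-0.985,0,0,0,0,0,0,-0.985,0])

```text
time_s: 18.13
eef_pos: [0.4822, 0.3325, 0.1635]
orientation: [-0.996, -2.979, 0.004]
force: [0.0, 0.4, -6.5]
gripper_width: 0.0447
grasp_force: 34.9
```

>>> play_rows(plan=[0,0,0,0,0,-0.985,0,0,0,0,0,0,-0.985,0,0,0,0,0,0,-0.985,0,0,0,0,0,0,-0.985,0,0,0,0,0,0,-0.985,0])

```text
time_s: 18.55
eef_pos: [0.4823, 0.3324, 0.1634]
orientation: [-0.338, -3.123, 0.004]
force: [0.1, 0.1, -8.0]
gripper_width: 0.0443
grasp_force: 34.9
```

>>> play_rows(plan=[0,0,0,0,0,-0.985,0,0,0,0,0,0,-0.985,0,0,0,0,0,0,-0.985,0,0,0,0,0,0,-0.985,0,0,0,0,0,0,0,0])

```text
time_s: 18.97
eef_pos: [0.4824, 0.3324, 0.1634]
orientation: [0.198, -3.134, 0.004]
force: [-0.2, -0.5, -6.8]
gripper_width: 0.0452
grasp_force: 34.9
```

```bash
python3 -c "
from h import *
togo([.4827,.3354,.0772])"
```

```text
t 18.97 tcp [0.4824 0.3324 0.1634] yaw_y 97.22 tilt [-0.001 -0.002 -1.   ] w 0.0452 F [-0.2 -0.5 -6.8] j [-0.6   0.55 -0.07  1.72  0.05  0.88  1.  ]
units to [0.4827, 0.3354, 0.0772] [-0.0033  0.0125  0.3449]
```

>>> play_rows(plan=[-0.003,0.012,0.05,0,0,0,0,0,0,0.07,0,0,0,0,0,0,0.07,0,0,0,0,0,0,0.06,0,0,0,0,0,0,0.04,0,0,0,0])

```text
time_s: 19.38
eef_pos: [0.4819, 0.3359, 0.0898]
orientation: [0.193, -3.133, 0.005]
force: [-1.0, -0.3, -7.2]
gripper_width: 0.0448
grasp_force: 34.9
```

>>> play_rows(plan=[0,0,0.02,0,0,0,0,0,0,0.01,0,0,0,0,0,0,0.01,0,0,0,0,0,0,0.005,0,0,0,0,0,0,0.004,0,0,0,0])

```text
time_s: 19.8
eef_pos: [0.4831, 0.3386, 0.0801]
orientation: [-0.198, 3.134, 0.001]
force: [0.0, -0.1, -6.4]
gripper_width: 0.0447
grasp_force: 34.9
```

>>> play_rows(plan=[0,0,0.004,0,0,0,0,0,0,0.004,0,0,0,0,0,0,0,0,0,0,0])

```text
time_s: 20.05
eef_pos: [0.4827, 0.3384, 0.0776]
orientation: [-0.199, 3.135, 0.0]
force: [0.2, 0.1, -6.4]
gripper_width: 0.0444
grasp_force: 34.9
```

>>> play_rows(plan=[0,0,0.003,0,0,0,0,0,0,0.002,0,0,0,0,0,0,0,0,0,0,0])

```text
time_s: 20.3
eef_pos: [0.4829, 0.3385, 0.0772]
orientation: [-0.199, 3.135, 0.001]
force: [-1.8, -1.3, 3.1]
gripper_width: 0.045
grasp_force: 35.0
```

>>> play_rows(plan=[0,0,0.003,0,0,0,0,0,0,0,0,0,0,0,0,0,0,0,0,0,0])

```text
time_s: 20.55
eef_pos: [0.4829, 0.3385, 0.0772]
orientation: [-0.199, 3.134, 0.001]
force: [-2.0, -2.9, 8.7]
gripper_width: 0.0451
grasp_force: 35.0
```

>>> play_rows(plan=[0,0,0,0,0,0,1,0,0,0,0,0,0,1,0,0,0,0,0,0,1,0,0,0,0,0,0,1,0,0,0,0,0,0,1])

```text
time_s: 20.97
eef_pos: [0.4828, 0.3385, 0.0755]
orientation: [-0.199, 3.135, 0.0]
force: [0.2, -0.5, -0.1]
gripper_width: 0.075
grasp_force: 0.0
```

>>> play_rows(plan=[0,0,0,0,0,0,1,0,0,-0.02,0,0,0,1,0,0,-0.1,0,0,0,1,0,0,-0.12,0,0,0,1,0,0,-0.12,0,0,0,1])

```text
time_s: 21.38
eef_pos: [0.4821, 0.338, 0.1664]
orientation: [0.199, -3.134, 0.001]
force: [0.7, 0.5, -0.6]
gripper_width: 0.0939
grasp_force: 0.0
```

>>> play_rows(plan=[0,0,-0.1,0,0,0.973,1,0,0,0,0,0,0.973,1,0,0,0,0,0,0.973,1,0,0,0,0,0,0.973,1,0,0,0,0,0,0.973,1])

```text
time_s: 21.8
eef_pos: [0.4826, 0.3384, 0.1912]
orientation: [0.473, 3.105, 0.001]
force: [-0.1, -1.1, -0.0]
gripper_width: 0.0937
grasp_force: 0.0
```

>>> play_rows(plan=[0,0,0,0,0,0.973,1,0,0,0,0,0,0.973,1,0,0,0,0,0,0.973,1,0,0,0,0,0,0.973,1,0,0,0,0,0,0.973,1])

```text
time_s: 22.22
eef_pos: [0.4825, 0.3385, 0.1909]
orientation: [-1.116, -2.937, -0.001]
force: [-0.1, -0.5, 0.0]
gripper_width: 0.094
grasp_force: 0.0
```

>>> play_rows(plan=[0,0,0,0,0,0.973,1,0,0,0,0,0,0.973,1,0,0,0,0,0,0.973,1,0,0,0,0,0,0.973,1,0,0,0,0,0,0.973,1])

```text
time_s: 22.63
eef_pos: [0.4825, 0.3385, 0.1908]
orientation: [-1.71, -2.635, -0.001]
force: [-0.0, 0.3, -0.3]
gripper_width: 0.0943
grasp_force: 0.0
```

>>> play_rows(plan=[0,0,0,0,0,0.973,1,0,0,0,0,0,0.973,1,0,0,0,0,0,0.973,1,0,0,0,0,0,0.973,1,0,0,0,0,0,0.973,1])

```text
time_s: 23.05
eef_pos: [0.4825, 0.3386, 0.1908]
orientation: [-2.226, -2.216, -0.0]
force: [-0.8, 0.9, 0.7]
gripper_width: 0.0936
grasp_force: 0.0
```

```bash
python3 -c "
from h import *
togo([.551,-.039,.0894])"
```

```text
t 23.05 tcp [0.4825 0.3386 0.1908] yaw_y -0.27 tilt [-0.  0. -1.] w 0.0936 F [-0.8  0.9  0.7] j [-0.91  0.55  0.39  1.69 -0.25  0.95 -0.42]
units to [0.551, -0.039, 0.0894] [-1.5091  0.2813  0.4049]
```

>>> play_rows(plan=[-0.06,0.022,0,0,0,0,1,-0.12,0.022,0,0,0,0,1,-0.14,0.022,0,0,0,0,1,-0.14,0.022,0,0,0,0,1,-0.14,0.022,0,0,0,0,1])

```text
time_s: 23.47
eef_pos: [0.51, 0.1872, 0.1908]
orientation: [-2.221, -2.222, -0.001]
force: [0.3, 0.3, -0.5]
gripper_width: 0.0941
grasp_force: 0.0
```

>>> play_rows(plan=[-0.14,0.022,0,0,0,0,1,-0.14,0.022,0,0,0,0,1,-0.14,0.022,0,0,0,0,1,-0.14,0.022,0,0,0,0,1,-0.14,0.022,0,0,0,0,1])

```text
time_s: 23.88
eef_pos: [0.5374, 0.0119, 0.191]
orientation: [-2.222, -2.221, -0.001]
force: [0.5, -0.2, 0.2]
gripper_width: 0.094
grasp_force: 0.0
```

>>> play_rows(plan=[-0.14,0.022,0,0,0,0,1,-0.05,0.022,0,0,0,0,1,-0.019,0.017,0,0,0,0,1,0,0,0,0,0,0,1,0,0,0,0,0,0,1])

```text
time_s: 24.3
eef_pos: [0.5526, -0.0373, 0.1904]
orientation: [-2.22, -2.221, -0.001]
force: [0.6, -0.3, -0.2]
gripper_width: 0.0945
grasp_force: 0.0
```

```bash
python3 -c "
from h import *
togo([.551,-.039,.0894])"
```

```text
t 24.3 tcp [ 0.5526 -0.0373  0.1904] yaw_y 0.04 tilt [-0.     0.001 -1.   ] w 0.0945 F [ 0.6 -0.3 -0.2] j [-0.25  0.5   0.4   1.78 -0.25  0.9   0.26]
units to [0.551, -0.039, 0.0894] [-0.0072 -0.0061  0.4039]
```

>>> play_rows(plan=[-0.007,-0.004,0.05,0,0,0,1,0,0,0.08,0,0,0,1,0,0,0.08,0,0,0,1,0,0,0.08,0,0,0,1,0,0,0.06,0,0,0,1])

```text
time_s: 24.72
eef_pos: [0.5506, -0.0375, 0.1015]
orientation: [-2.216, -2.223, 0.0]
force: [-1.0, -0.6, 0.8]
gripper_width: 0.0936
grasp_force: 0.0
```

>>> play_rows(plan=[0,0,0.035,0,0,0,1,0,0,0.018,0,0,0,1,0,0,0,0,0,0,1,0,0,0,0,0,0,1,0,0,0,0,0,0,1])

```text
time_s: 25.13
eef_pos: [0.5523, -0.0404, 0.0906]
orientation: [2.221, 2.22, 0.002]
force: [-0.3, 0.0, -0.1]
gripper_width: 0.0938
grasp_force: 0.0
```

>>> play_rows(plan=[0,0,0,0,0,0,0,0,0,0,0,0,0,0,0,0,0,0,0,0,0,0,0,0,0,0,0,0,0,0,0,0,0,0,0], newtons=25)

```text
time_s: 25.55
eef_pos: [0.5516, -0.0407, 0.0899]
orientation: [2.222, 2.22, 0.0]
force: [0.7, 0.0, 0.1]
gripper_width: 0.064
grasp_force: 0.0
```

>>> play_rows(plan=[0,0,0,0,0,0,0,0,0,0,0,0,0,0,0,0,0,0,0,0,0,0,0,0,0,0,0,0,0,0,0,0,0,0,0])

```text
time_s: 25.97
eef_pos: [0.5512, -0.0407, 0.0898]
orientation: [-2.222, -2.22, 0.001]
force: [-1.9, -0.3, 2.9]
gripper_width: 0.0592
grasp_force: 25.0
```

>>> play_rows(plan=[0,0,-0.02,0,0,0,0,0,0,-0.05,0,0,0,0,0,0,-0.08,0,0,0,0,0,0,-0.1,0,0,0,0,0,0,-0.05,0,0,0,0])

```text
time_s: 26.38
eef_pos: [0.5525, -0.0409, 0.1666]
orientation: [2.221, 2.219, 0.002]
force: [0.2, 0.7, -5.4]
gripper_width: 0.059
grasp_force: 25.0
```

```bash
python3 -c "
from h import *
togo([.4033,.3273,.15])"
```

```text
t 26.38 tcp [ 0.5525 -0.0409  0.1666] yaw_y -0.05 tilt [ 0.002 -0.    -1.   ] w 0.059 F [ 0.2  0.7 -5.4] j [-0.24  0.53  0.39  1.81 -0.26  0.85  0.28]
units to [0.4033, 0.3273, 0.15] [ 1.4723 -0.5983  0.0646]
```

>>> play_rows(plan=[0.04,-0.037,0,0,0,0,0,0.08,-0.037,0,0,0,0,0,0.11,-0.037,0,0,0,0,0,0.11,-0.037,0,0,0,0,0,0.11,-0.037,0,0,0,0,0])

```text
time_s: 26.8
eef_pos: [0.5045, 0.0729, 0.1644]
orientation: [-2.223, -2.219, 0.001]
force: [1.1, 1.0, -4.0]
gripper_width: 0.059
grasp_force: 25.0
```

>>> play_rows(plan=[0.11,-0.037,0,0,0,0,0,0.11,-0.037,0,0,0,0,0,0.11,-0.037,0,0,0,0,0,0.11,-0.037,0,0,0,0,0,0.11,-0.037,0,0,0,0,0])

```text
time_s: 27.22
eef_pos: [0.4583, 0.2107, 0.1645]
orientation: [-2.222, -2.221, 0.001]
force: [-0.4, 0.6, -5.2]
gripper_width: 0.059
grasp_force: 25.0
```

>>> play_rows(plan=[0.11,-0.038,0,0,0,0,0,0.11,-0.038,0,0,0,0,0,0.11,-0.038,0,0,0,0,0,0.08,-0.038,0,0,0,0,0,0.04,-0.038,0,0,0,0,0])

```text
time_s: 27.63
eef_pos: [0.4105, 0.3258, 0.1643]
orientation: [-2.217, -2.224, -0.002]
force: [-0.1, -0.4, -4.7]
gripper_width: 0.059
grasp_force: 25.0
```

>>> play_rows(plan=[0.022,-0.038,0,0,0,0,0,0,0,0,0,0,-0.5,0,0,0,0,0,0,-0.97,0,0,0,0,0,0,-0.97,0,0,0,0,0,0,-0.97,0])

```text
time_s: 28.05
eef_pos: [0.402, 0.3264, 0.1645]
orientation: [1.864, 2.528, -0.002]
force: [-1.2, 0.3, -5.2]
gripper_width: 0.059
grasp_force: 25.0
```

>>> play_rows(plan=[0,0,0,0,0,-1,0,0,0,0,0,0,-1,0,0,0,0,0,0,-1,0,0,0,0,0,0,-1,0,0,0,0,0,0,-1,0])

```text
time_s: 28.47
eef_pos: [0.4022, 0.3262, 0.1645]
orientation: [1.273, 2.872, -0.002]
force: [0.0, -0.8, -4.6]
gripper_width: 0.059
grasp_force: 25.0
```

>>> play_rows(plan=[0,0,0,0,0,-1,0,0,0,0,0,0,-1,0,0,0,0,0,0,-1,0,0,0,0,0,0,-1,0,0,0,0,0,0,-1,0])

```text
time_s: 28.88
eef_pos: [0.4023, 0.3262, 0.1645]
orientation: [-0.622, -3.079, 0.002]
force: [-0.7, 0.8, -3.9]
gripper_width: 0.0593
grasp_force: 25.0
```

>>> play_rows(plan=[0,0,0,0,0,-1,0,0,0,0,0,0,-1,0,0,0,0,0,0,-1,0,0,0,0,0,0,-1,0,0,0,0,0,0,-1,0])

```text
time_s: 29.3
eef_pos: [0.4023, 0.3261, 0.1644]
orientation: [0.06, -3.141, 0.002]
force: [0.0, 0.0, -5.1]
gripper_width: 0.0592
grasp_force: 25.0
```

>>> play_rows(plan=[0,0,0,0,0,-1,0,0,0,0,0,0,0,0,0,0,0,0,0,0,0])

```text
time_s: 29.55
eef_pos: [0.4024, 0.3264, 0.1645]
orientation: [0.186, -3.136, 0.001]
force: [0.4, 0.1, -4.9]
gripper_width: 0.0592
grasp_force: 25.0
```

```bash
python3 -c "
from h import *
togo([.4033,.3273,.0778])"
```

```text
t 29.55 tcp [0.4024 0.3264 0.1645] yaw_y 96.8 tilt [-0.    -0.001 -1.   ] w 0.0592 F [ 0.4  0.1 -4.9] j [-0.68  0.46 -0.07  1.9   0.05  0.79  0.91]
units to [0.4033, 0.3273, 0.0778] [-0.0044  0.0032  0.3469]
```

>>> play_rows(plan=[-0.004,0.003,0.05,0,0,0,0,0,0,0.07,0,0,0,0,0,0,0.07,0,0,0,0,0,0,0.06,0,0,0,0,0,0,0.04,0,0,0,0])

```text
time_s: 29.97
eef_pos: [0.4027, 0.3273, 0.0909]
orientation: [0.188, -3.135, 0.003]
force: [-0.3, 0.6, -3.7]
gripper_width: 0.0592
grasp_force: 25.0
```

>>> play_rows(plan=[0,0,0.02,0,0,0,0,0,0,0.01,0,0,0,0,0,0,0.01,0,0,0,0,0,0,0.005,0,0,0,0,0,0,0.004,0,0,0,0])

```text
time_s: 30.38
eef_pos: [0.4037, 0.3286, 0.0805]
orientation: [-0.191, 3.135, 0.001]
force: [0.1, 0.2, -4.8]
gripper_width: 0.0593
grasp_force: 25.0
```

>>> play_rows(plan=[0,0,0.004,0,0,0,0,0,0,0.004,0,0,0,0,0,0,0.003,0,0,0,0,0,0,0,0,0,0,0])

```text
time_s: 30.72
eef_pos: [0.4037, 0.3285, 0.0778]
orientation: [-0.192, 3.135, 0.001]
force: [-0.1, -0.0, 0.6]
gripper_width: 0.0592
grasp_force: 25.0
```

>>> play_rows(plan=[0,0,0.003,0,0,0,0,0,0,0,0,0,0,0])

```text
time_s: 30.88
eef_pos: [0.4039, 0.3285, 0.0777]
orientation: [-0.191, 3.134, 0.001]
force: [-1.9, -1.9, 6.9]
gripper_width: 0.059
grasp_force: 25.0
```

>>> play_rows(plan=[0,0,0,0,0,0,1,0,0,0,0,0,0,1,0,0,0,0,0,0,1,0,0,0,0,0,0,1,0,0,0,0,0,0,1])

```text
time_s: 31.3
eef_pos: [0.4033, 0.3285, 0.0765]
orientation: [-0.192, 3.136, 0.0]
force: [-0.2, 1.1, 0.2]
gripper_width: 0.0891
grasp_force: 0.0
```

>>> play_rows(plan=[0,0,-0.02,0,0,0,1,0,0,-0.1,0,0,0,1,0,0,-0.12,0,0,0,1,0,0,-0.12,0,0,0,1,0,0,-0.12,0,0,0,1])

```text
time_s: 31.72
eef_pos: [0.403, 0.3281, 0.1981]
orientation: [0.192, -3.135, 0.0]
force: [0.7, -0.5, 0.4]
gripper_width: 0.0943
grasp_force: 0.0
```

>>> play_rows(plan=[0,0,-0.1,0,0,1,1,0,0,0,0,0,1,1,0,0,0,0,0,1,1,0,0,0,0,0,1,1,0,0,0,0,0,1,1])

```text
time_s: 32.13
eef_pos: [0.4032, 0.3283, 0.2221]
orientation: [0.498, 3.102, 0.001]
force: [0.3, -0.1, -1.1]
gripper_width: 0.0942
grasp_force: 0.0
```

>>> play_rows(plan=[0,0,0,0,0,1,1,0,0,0,0,0,1,1,0,0,0,0,0,1,1,0,0,0,0,0,1,1,0,0,0,0,0,1,1])

```text
time_s: 32.55
eef_pos: [0.4031, 0.3283, 0.2218]
orientation: [-1.157, -2.92, -0.0]
force: [-0.9, 1.3, 0.2]
gripper_width: 0.094
grasp_force: 0.0
```

>>> play_rows(plan=[0,0,0,0,0,1,1,0,0,0,0,0,1,1,0,0,0,0,0,1,1,0,0,0,0,0,1,1,0,0,0,0,0,1,1])

```text
time_s: 32.97
eef_pos: [0.4031, 0.3283, 0.2218]
orientation: [-1.762, -2.601, -0.0]
force: [0.3, 0.4, -0.2]
gripper_width: 0.0941
grasp_force: 0.0
```

>>> play_rows(plan=[0,0,0,0,0,1,1,0,0,0,0,0,1,1,0,0,0,0,0,1,1,0,0,0,0,0,1,1,0,0,0,0,0,0,1])

```text
time_s: 33.38
eef_pos: [0.4031, 0.3284, 0.2217]
orientation: [-2.184, -2.258, -0.0]
force: [-0.6, 0.4, -0.3]
gripper_width: 0.0941
grasp_force: 0.0
```

```bash
python3 -c "
from h import *
togo([.621,-.01,.24])"
```

```text
t 33.38 tcp [0.4031 0.3284 0.2217] yaw_y 1.9 tilt [-0.  0. -1.] w 0.0941 F [-0.6  0.4 -0.3] j [-0.98  0.41  0.35  1.83 -0.17  0.93 -0.53]
units to [0.621, -0.01, 0.24] [-1.3817  0.8265 -0.0732]
```

>>> play_rows(plan=[-0.06,0.035,-0.006,0,0,0,1,-0.12,0.072,-0.006,0,0,0,1,-0.12,0.072,-0.006,0,0,0,1,-0.12,0.072,-0.006,0,0,0,1,-0.12,0.072,-0.006,0,0,0,1])

```text
time_s: 33.8
eef_pos: [0.4892, 0.195, 0.2294]
orientation: [-2.178, -2.264, -0.001]
force: [-0.3, 0.0, -0.2]
gripper_width: 0.0938
grasp_force: 0.0
```

>>> play_rows(plan=[-0.12,0.072,-0.006,0,0,0,1,-0.12,0.072,-0.006,0,0,0,1,-0.12,0.072,-0.006,0,0,0,1,-0.12,0.072,-0.006,0,0,0,1,-0.12,0.072,-0.006,0,0,0,1])

```text
time_s: 34.22
eef_pos: [0.5845, 0.048, 0.2368]
orientation: [-2.179, -2.263, -0.001]
force: [1.2, 0.5, -0.1]
gripper_width: 0.094
grasp_force: 0.0
```

>>> play_rows(plan=[-0.12,0.072,-0.006,0,0,0,1,-0.08,0.05,-0.006,0,0,0,1,-0.06,0.021,0,0,0,0,1,0,0,0,0,0,0,1,0,0,0,0,0,0,1])

```text
time_s: 34.63
eef_pos: [0.6215, -0.0147, 0.2393]
orientation: [-2.182, -2.259, 0.0]
force: [-0.3, 0.1, -0.3]
gripper_width: 0.0939
grasp_force: 0.0
```

```bash
python3 -c "
from h import *
d=snap('wrist','w_bird'); togo([.486,-.39,.28])
cv2.imwrite('pics/w_birdc.png',cv2.resize(d['color'][60:300,180:440,::-1],None,fx=2.5,fy=2.5,interpolation=cv2.INTER_CUBIC))"
```

```text
t 34.68 tcp [ 0.6213 -0.013   0.2393] yaw_y 2.1 tilt [-0.001  0.001 -1.   ] w 0.094 F [-0.4  1.   0.2] j [-0.25  0.55  0.38  1.53 -0.22  1.1   0.21]
units to [0.486, -0.39, 0.28] [-1.4868 -0.5961 -0.1644]
```

View pics/w_birdc.png

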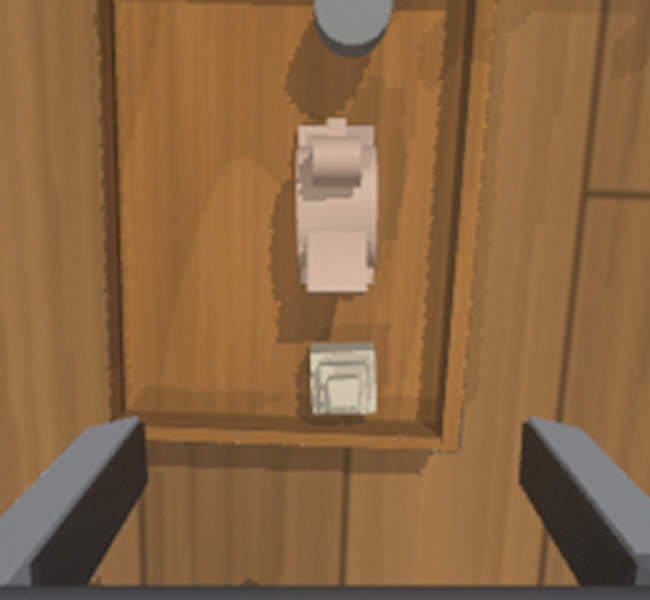

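View: plinth's beak-side edge at row 126 (x 298–376), body sides at x 296 and 377, tail end at row 292, pyramid (342,390), core (352,10).

```bash
python3 - <<'E'
from h import *
d=load('w_bird');o,r=ray(d,320,200);print('cam',o.round(4))
k=lambda x,y:(x/2.5-.3+180,y/2.5-.3+60)
K=load('w_rack'); kk=lambda x,y:(x/3-.33+265,y/3-.33+60)
for n,p,z in(('plF',(298,127),.029),('plB',(376,126),.029),('bodyL',(296,215),.055),('bodyR',(377,215),.055),('tailL',(308,292),.06),('tailR',(370,291),.06),('plTailL',(301,278),.029),('plTailR',(374,278),.029)):
    print(n,plane(d,*k(*p),z).round(4))
for n,p,q in(('plF',(298,127),(240,228)),('plB',(376,126),(318,225)),('tailL',(308,292),(262,394)),('tailR',(370,291),(321,391))):
    print(n,[x.round(4) if hasattr(x,'round') else x for x in tri(ray(d,*k(*p)),ray(K,*kk(*q)))])
E
```

```text
cam [0.6198 0.0537 0.4449]
plF [0.6004 0.0742 0.029 ]
plB [0.6413 0.0761 0.029 ]
bodyL [0.6016 0.0302 0.055 ]
bodyR [0.6426 0.0316 0.055 ]
tailL [ 0.6088 -0.0081  0.06  ]
tailR [ 0.6405 -0.0065  0.06  ]
plTailL [ 0.6039 -0.0055  0.029 ]
plTailR [ 0.6441 -0.0041  0.029 ]
plF [array([0.6001, 0.0741, 0.0263]), np.float64(0.0005)]
plB [array([0.6412, 0.0758, 0.0259]), np.float64(0.0011)]
tailL [array([ 0.609 , -0.0072,  0.0643]), np.float64(0.0005)]
tailR [array([ 0.6408, -0.0075,  0.0541]), np.float64(0.0002)]
```

>>> play_rows(plan=[-0.07,-0.03,-0.014,0,0,0,1,-0.125,-0.05,-0.014,0,0,0,1,-0.125,-0.05,-0.014,0,0,0,1,-0.125,-0.05,-0.014,0,0,0,1,-0.125,-0.05,-0.014,0,0,0,1])

```text
time_s: 35.1
eef_pos: [0.5687, -0.1571, 0.2573]
orientation: [-2.176, -2.264, -0.002]
force: [0.4, -1.4, 0.5]
gripper_width: 0.0942
grasp_force: 0.0
```

>>> play_rows(plan=[-0.125,-0.05,-0.014,0,0,0,1,-0.125,-0.05,-0.014,0,0,0,1,-0.125,-0.05,-0.014,0,0,0,1,-0.125,-0.05,-0.014,0,0,0,1,-0.125,-0.05,-0.014,0,0,0,1])

```text
time_s: 35.52
eef_pos: [0.5125, -0.3156, 0.2749]
orientation: [-2.177, -2.264, -0.002]
force: [0.8, 0.6, 0.0]
gripper_width: 0.094
grasp_force: 0.0
```

>>> play_rows(plan=[-0.125,-0.05,-0.014,0,0,0,1,-0.1,-0.05,-0.014,0,0,0,1,-0.06,-0.02,0,0,0,0,1,0,0,0,0,0,0,1,0,0,0,0,0,0,1])

```text
time_s: 35.93
eef_pos: [0.4855, -0.3875, 0.2814]
orientation: [-2.18, -2.261, -0.002]
force: [0.3, 1.1, -0.2]
gripper_width: 0.0939
grasp_force: 0.0
```

```bash
python3 -c "
from h import *
d=snap('wrist','w_wheel'); st()
cv2.imwrite('pics/w_wheelc.png',d['color'][:,:,::-1])"
```

```text
t 35.98 tcp [ 0.4862 -0.3864  0.2813] yaw_y 2.19 tilt [ 0.001  0.002 -1.   ] w 0.0938 F [0.1 0.6 0.3] j [ 0.38  0.52  0.42  1.47 -0.22  1.2   0.87]
```

View pics/w_wheelc.png

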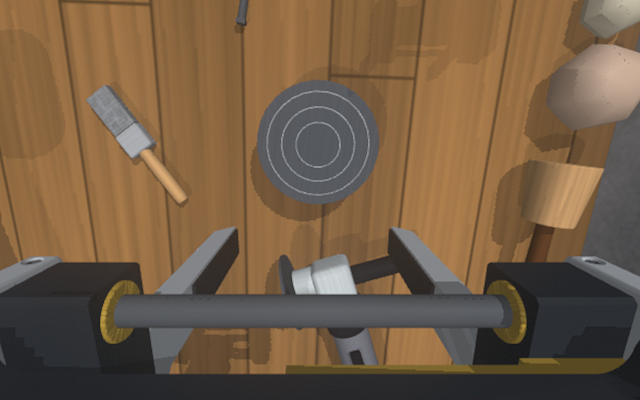

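Wheel: ring centre near (318,144). The bird's centre is about (0.6225, 0.033) with ~2.3° yaw.

```bash
python3 - <<'E'
from h import *
d=load('w_wheel'); g=cv2.cvtColor(d['color'],cv2.COLOR_RGB2GRAY)
m=np.zeros_like(g); m[75:212,250:388]=((g[75:212,250:388]>115)&(cv2.cvtColor(d['color'],cv2.COLOR_RGB2HSV)[75:212,250:388,1]<50))*255
ys,xs=np.nonzero(m); rr=np.hypot(xs-318,ys-144.5)
for a,b in((15,30),(30,46),(46,58)):
    s=(rr>a)&(rr<b); p=np.stack([xs[s],ys[s]],1).astype(np.float32)
    if len(p)>10: e=cv2.fitEllipse(p); print(len(p),e,plane(d,*e[0],.06).round(4))
c=e[0]
for n,px in(('scene0',(226,130)),('side0',(298,107))):
    D=load(n); G=cv2.cvtColor(D['color'],cv2.COLOR_RGB2HSV); x,y=px
    box=np.zeros(G.shape[:2],np.uint8); box[y-30:y+45,x-45:x+45]=((G[...,1]<75)&(G[...,2]<125))[y-30:y+45,x-45:x+45]*255
    box=cv2.morphologyEx(box,cv2.MORPH_OPEN,np.ones((5,5),np.uint8))
    k=max(cv2.findContours(box,0,1)[0],key=cv2.contourArea)[:,0]
    l,r=k[k[:,0].argmin()],k[k[:,0].argmax()]; print(n,l,r,tri(ray(D,*((l+r)/2.)),ray(d,*c)))
togo([.6225,.033,.20])
E
```

```text
243 ((317.5594177246094, 144.27642822265625), (44.02079391479492, 44.66753005981445), 7.586005687713623) [ 0.4909 -0.3418  0.06  ]
419 ((317.6090087890625, 143.58119201660156), (72.76827239990234, 74.19027709960938), 6.480681896209717) [ 0.491  -0.3409  0.06  ]
582 ((317.5436096191406, 142.54647827148438), (101.80948638916016, 103.44419860839844), 6.0310378074646) [ 0.4908 -0.3395  0.06  ]
scene0 [195 134] [254 135] (array([ 0.49216104, -0.3410643 ,  0.0505288 ]), np.float64(0.0032893785025535356))
side0 [276 104] [320 121] (array([ 0.49096834, -0.34026605,  0.04214665]), np.float64(0.0003085438877741683))
t 35.98 tcp [ 0.4862 -0.3864  0.2813] yaw_y 2.19 tilt [ 0.001  0.002 -1.   ] w 0.0938 F [0.1 0.6 0.3] j [ 0.38  0.52  0.42  1.47 -0.22  1.2   0.87]
units to [0.6225, 0.033, 0.2] [1.6549 0.6087 0.3293]
```

>>> play_rows(plan=[0.06,0.022,0,0,0,0,0.745,0.12,0.044,0.02,0,0,0,0.745,0.12,0.044,0.02,0,0,0,0.745,0.12,0.044,0.02,0,0,0,0.745,0.12,0.044,0.02,0,0,0,0.745])

```text
time_s: 36.4
eef_pos: [0.5308, -0.2477, 0.2612]
orientation: [-2.176, -2.264, -0.003]
force: [0.6, 0.4, 0.2]
gripper_width: 0.0698
grasp_force: 0.0
```

>>> play_rows(plan=[0.12,0.044,0.02,0,0,0,0.745,0.12,0.044,0.02,0,0,0,0.745,0.12,0.044,0.02,0,0,0,0.745,0.12,0.044,0.02,0,0,0,0.745,0.12,0.044,0.02,0,0,0,0.745])

```text
time_s: 36.82
eef_pos: [0.5796, -0.0954, 0.2363]
orientation: [-2.176, -2.264, -0.002]
force: [-0.0, 0.2, 0.6]
gripper_width: 0.07
grasp_force: 0.0
```

>>> play_rows(plan=[0.12,0.044,0.02,0,0,0,0.745,0.12,0.044,0.02,0,0,0,0.745,0.12,0.044,0.02,0,0,0,0.745,0.1,0.044,0.02,0,0,0,0.745,0.055,0.013,0.02,0,0,0,0.745])

```text
time_s: 37.23
eef_pos: [0.6224, 0.038, 0.2108]
orientation: [-2.17, -2.268, -0.004]
force: [0.5, 0.7, 0.1]
gripper_width: 0.0701
grasp_force: 0.0
```

>>> play_rows(plan=[0,0,0.02,0,0,0,0.745,0,0,0.02,0,0,0,0.745,0,0,0,0,0,0,0.745,0,0,0,0,0,0,0.745])

```text
time_s: 37.57
eef_pos: [0.6213, 0.027, 0.2015]
orientation: [2.185, 2.256, -0.002]
force: [-0.2, 0.4, -0.1]
gripper_width: 0.0698
grasp_force: 0.0
```

```bash
python3 -c "
from h import *
togo([.6225,.033,.031])"
```

```text
t 37.57 tcp [0.6213 0.027  0.2015] yaw_y 1.83 tilt [-0.001 -0.001 -1.   ] w 0.0698 F [-0.2  0.4 -0.1] j [-0.31  0.59  0.37  1.58 -0.24  1.02  0.16]
units to [0.6225, 0.033, 0.031] [0.0245 0.0059 0.6821]
```

>>> play_rows(plan=[0,0,0,0,0,0,0.745,0,0,0,0,0,0,0.745,0,0,0,0,0,0,0.745])

```text
time_s: 37.82
eef_pos: [0.6222, 0.0285, 0.2019]
orientation: [2.184, 2.258, 0.001]
force: [0.1, -0.3, 0.3]
gripper_width: 0.0702
grasp_force: 0.0
```

```bash
python3 -c "
from h import *
togo([.6225,.033,.031])"
```

```text
t 37.82 tcp [0.6222 0.0285 0.2019] yaw_y 1.92 tilt [ 0.001 -0.    -1.   ] w 0.0702 F [ 0.1 -0.3  0.3] j [-0.31  0.59  0.37  1.58 -0.24  1.02  0.16]
units to [0.6225, 0.033, 0.031] [0.018  0.0015 0.6838]
```

>>> play_rows(plan=[0.009,0,0.05,0,0,0,0.745,0.009,0.001,0.1,0,0,0,0.745,0,0,0.1,0,0,0,0.745,0,0,0.1,0,0,0,0.745,0,0,0.1,0,0,0,0.745])

```text
time_s: 38.23
eef_pos: [0.6224, 0.0338, 0.0884]
orientation: [2.182, 2.259, 0.001]
force: [0.6, -0.0, 0.6]
gripper_width: 0.0698
grasp_force: 0.0
```

>>> play_rows(plan=[0,0,0.08,0,0,0,0.745,0,0,0.06,0,0,0,0.745,0,0,0.04,0,0,0,0.745,0,0,0.03,0,0,0,0.745,0,0,0,0,0,0,0.745])

```text
time_s: 38.65
eef_pos: [0.6215, 0.0338, 0.0354]
orientation: [-2.182, -2.259, 0.002]
force: [0.7, 0.1, -0.2]
gripper_width: 0.0705
grasp_force: 0.0
```

>>> play_rows(plan=[0,0,0.01,0,0,0,0.745,0,0,0.008,0,0,0,0.745,0,0,0,0,0,0,0.745,0,0,0,0,0,0,0.745])

```text
time_s: 38.98
eef_pos: [0.6226, 0.0341, 0.0326]
orientation: [2.182, 2.26, 0.001]
force: [0.1, -0.3, -0.5]
gripper_width: 0.0699
grasp_force: 0.0
```

```bash
python3 -c "
from h import *
togo([.6225,.033,.031])"
```

```text
t 38.98 tcp [0.6226 0.0341 0.0326] yaw_y 2.01 tilt [ 0.001  0.    -1.   ] w 0.0699 F [ 0.1 -0.3 -0.5] j [-0.27  0.79  0.28  1.72 -0.32  0.68  0.22]
units to [0.6225, 0.033, 0.031] [-0.0042 -0.0007  0.0065]
```

>>> play_rows(plan=[0,0,0,0,0,0,0,0,0,0,0,0,0,0,0,0,0,0,0,0,0,0,0,0,0,0,0,0,0,0,0,0,0,0,0], newtons=15)

```text
time_s: 39.4
eef_pos: [0.622, 0.0341, 0.0321]
orientation: [-2.182, -2.26, 0.0]
force: [-2.6, 0.6, 2.1]
gripper_width: 0.0404
grasp_force: 1.4
```

>>> play_rows(plan=[0,0,0,0,0,0,0,0,0,0,0,0,0,0,0,0,0,0,0,0,0,0,0,0,0,0,0,0,0,0,0,0,0,0,0])

```text
time_s: 39.82
eef_pos: [0.6219, 0.034, 0.032]
orientation: [-2.182, -2.26, 0.001]
force: [-2.1, 0.4, 3.2]
gripper_width: 0.039
grasp_force: 15.0
```

```bash
python3 -c "
from h import *
st()"
```

```text
t 39.82 tcp [0.6219 0.034  0.032 ] yaw_y 2.0 tilt [-0.001  0.    -1.   ] w 0.039 F [-2.1  0.4  3.2] j [-0.27  0.79  0.28  1.72 -0.32  0.68  0.22]
```

>>> play_rows(plan=[0,0,-0.02,0,0,0,0,0,0,-0.05,0,0,0,0,0,0,-0.08,0,0,0,0,0,0,-0.1,0,0,0,0,0,0,-0.1,0,0,0,0])

```text
time_s: 40.23
eef_pos: [0.622, 0.0339, 0.1209]
orientation: [2.183, 2.26, -0.001]
force: [-0.7, 0.7, -2.2]
gripper_width: 0.0389
grasp_force: 15.0
```

>>> play_rows(plan=[0,0,-0.08,0,0,0,0,0,0,-0.04,0,0,0,0,0,0,0,0,0,0,0])

```text
time_s: 40.48
eef_pos: [0.6243, 0.034, 0.1526]
orientation: [2.18, 2.257, 0.007]
force: [-0.1, -0.0, -2.3]
gripper_width: 0.0389
grasp_force: 15.0
```

```bash
python3 -c "
from h import *
togo([.490,-.341,.15])"
```

```text
t 40.48 tcp [0.6243 0.034  0.1526] yaw_y 2.0 tilt [ 0.006  0.    -1.   ] w 0.0389 F [-0.1 -0.  -2.3] j [-0.31  0.64  0.35  1.63 -0.26  0.91  0.17]
units to [0.49, -0.341, 0.15] [-1.4802 -0.5894  0.0067]
```

>>> play_rows(plan=[-0.04,-0.02,0,0,0,0,0,-0.08,-0.03,0,0,0,0,0,-0.11,-0.044,0,0,0,0,0,-0.11,-0.044,0,0,0,0,0,-0.11,-0.044,0,0,0,0,0])

```text
time_s: 40.9
eef_pos: [0.5781, -0.0816, 0.1477]
orientation: [-2.18, -2.258, 0.004]
force: [0.0, -0.1, -1.8]
gripper_width: 0.0388
grasp_force: 15.0
```

>>> play_rows(plan=[-0.11,-0.044,0,0,0,0,0,-0.11,-0.044,0,0,0,0,0,-0.11,-0.044,0,0,0,0,0,-0.11,-0.044,0,0,0,0,0,-0.11,-0.044,0,0,0,0,0])

```text
time_s: 41.32
eef_pos: [0.5277, -0.2208, 0.1478]
orientation: [-2.181, -2.257, 0.003]
force: [1.1, 0.2, -2.1]
gripper_width: 0.0389
grasp_force: 15.0
```

>>> play_rows(plan=[-0.11,-0.044,0,0,0,0,0,-0.11,-0.044,0,0,0,0,0,-0.11,-0.044,0,0,0,0,0,-0.08,-0.03,0,0,0,0,0,-0.04,-0.02,0,0,0,0,0])

```text
time_s: 41.73
eef_pos: [0.4852, -0.3372, 0.148]
orientation: [-2.187, -2.253, 0.005]
force: [0.2, -1.1, -2.6]
gripper_width: 0.0387
grasp_force: 15.0
```

>>> play_rows(plan=[-0.03,-0.005,0,0,0,0,0,0,0,0,0,0,0,0,0,0,0,0,0,0,0,0,0,0,0,0,0,0,0,0,0,0,0,0,0])

```text
time_s: 42.15
eef_pos: [0.4888, -0.339, 0.1493]
orientation: [-2.179, -2.262, -0.001]
force: [-0.6, 0.2, -1.9]
gripper_width: 0.0386
grasp_force: 15.0
```

```bash
python3 -c "
from h import *
togo([.490,-.341,.0776])"
```

```text
t 42.15 tcp [ 0.4888 -0.339   0.1493] yaw_y 2.16 tilt [ 0.     0.001 -1.   ] w 0.0386 F [-0.6  0.2 -1.9] j [ 0.36  0.6   0.33  1.72 -0.24  0.86  0.82]
units to [0.49, -0.341, 0.0776] [-0.0086  0.0043  0.2868]
```

>>> play_rows(plan=[-0.004,0.002,0.05,0,0,0,0,-0.004,0.002,0.07,0,0,0,0,0,0,0.06,0,0,0,0,0,0,0.04,0,0,0,0,0,0,0.025,0,0,0,0])

```text
time_s: 42.57
eef_pos: [0.489, -0.3414, 0.087]
orientation: [-2.179, -2.26, -0.0]
force: [0.3, -1.0, -1.6]
gripper_width: 0.0388
grasp_force: 15.0
```

>>> play_rows(plan=[0,0,0.015,0,0,0,0,0,0,0.005,0,0,0,0,0,0,0.004,0,0,0,0,0,0,0.004,0,0,0,0,0,0,0,0,0,0,0])

```text
time_s: 42.98
eef_pos: [0.4893, -0.3431, 0.0817]
orientation: [2.182, 2.259, 0.0]
force: [0.5, 0.5, -2.2]
gripper_width: 0.0393
grasp_force: 15.0
```

```bash
python3 -c "
from h import *
togo([.490,-.341,.0770])"
```

```text
t 42.98 tcp [ 0.4893 -0.3431  0.0817] yaw_y 2.01 tilt [ 0.001 -0.    -1.   ] w 0.0393 F [ 0.5  0.5 -2.2] j [ 0.38  0.69  0.29  1.77 -0.28  0.72  0.86]
units to [0.49, -0.341, 0.077] [0.0083 0.0029 0.0188]
```

>>> play_rows(plan=[0.006,0.002,0,0,0,0,0,0,0,0.005,0,0,0,0,0,0,0.005,0,0,0,0,0,0,0.004,0,0,0,0,0,0,0,0,0,0,0])

```text
time_s: 43.4
eef_pos: [0.4893, -0.3412, 0.0775]
orientation: [-2.182, -2.26, 0.0]
force: [-0.2, 0.1, -1.8]
gripper_width: 0.0389
grasp_force: 15.0
```

>>> play_rows(plan=[0,0,0.002,0,0,0,0,0,0,0.002,0,0,0,0,0,0,0,0,0,0,0])

```text
time_s: 43.65
eef_pos: [0.4894, -0.3414, 0.077]
orientation: [2.182, 2.26, 0.0]
force: [-1.0, 0.5, -0.3]
gripper_width: 0.0388
grasp_force: 15.0
```

>>> play_rows(plan=[0,0,0.002,0,0,0,0,0,0,0,0,0,0,0])

```text
time_s: 43.82
eef_pos: [0.4894, -0.3415, 0.0769]
orientation: [2.182, 2.26, 0.0]
force: [-1.8, 0.8, 4.2]
gripper_width: 0.0392
grasp_force: 15.0
```

Contact at 0.077 as expected. Releasing slowly, then rising.

>>> play_rows(plan=[0,0,0,0,0,0,0.5,0,0,0,0,0,0,0.6,0,0,0,0,0,0,0.7,0,0,0,0,0,0,0.745,0,0,0,0,0,0,0.745])

```text
time_s: 44.23
eef_pos: [0.4896, -0.3414, 0.0761]
orientation: [2.182, 2.26, -0.0]
force: [0.7, -0.8, 0.3]
gripper_width: 0.068
grasp_force: 0.0
```

>>> play_rows(plan=[0,0,-0.02,0,0,0,0.745,0,0,-0.1,0,0,0,0.745,0,0,-0.12,0,0,0,0.745,0,0,-0.13,0,0,0,0.745,0,0,-0.13,0,0,0,0.745])

```text
time_s: 44.65
eef_pos: [0.4891, -0.3412, 0.2027]
orientation: [-2.182, -2.259, 0.0]
force: [0.5, -0.6, -0.4]
gripper_width: 0.07
grasp_force: 0.0
```

>>> play_rows(plan=[-0.12,0,-0.1,0,0,0,1,-0.06,0,-0.1,0,0,0,1,0,0,-0.1,0,0,0,1,0,0,0,0,0,0,1,0,0,0,0,0,0,1])

```text
time_s: 45.07
eef_pos: [0.4915, -0.387, 0.2778]
orientation: [2.181, 2.257, 0.001]
force: [-0.1, 1.1, -0.4]
gripper_width: 0.0937
grasp_force: 0.0
```

```bash
python3 -c "
from h import *
d=snap('wrist','w_wheel2'); st()
cv2.imwrite('pics/w_wheel2c.png',cv2.resize(d['color'][60:260,220:420,::-1],None,fx=3,fy=3,interpolation=cv2.INTER_CUBIC))"
```

```text
t 45.12 tcp [ 0.491  -0.3858  0.2762] yaw_y 2.02 tilt [ 0.  0. -1.] w 0.0935 F [ 0.2 -0.2 -0.5] j [ 0.4   0.53  0.37  1.47 -0.2   1.18  0.83]
```

View pics/w_wheel2c.png

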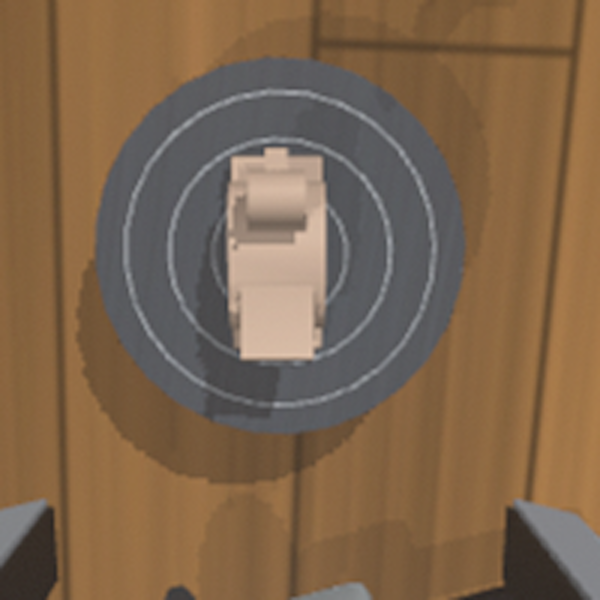

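```bash
python3 - <<'E'
from h import *
d=load('w_wheel2'); k=lambda x,y:(x/3-.33+220,y/3-.33+60)
a=plane(d,*k(231,157),.074);b=plane(d,*k(322,157),.074);m=(a+b)/2;print(a,b,'centre~',m+[.0015,-.042,0])
m=0
for c in((280,248),(280,247)): print(plane(d,*k(*c),.06))
# outer ring chord ends
for p in((126,246),(435,246),(280,91),(280,406)): print(plane(d,*k(*p),.06).round(4))
togo([.4038,.3285,.24])
E
```

```text
[ 0.46855438 -0.30089698  0.074     ] [ 0.50778333 -0.29954075  0.074     ] centre~ [ 0.48966886 -0.34221887  0.074     ]
[ 0.49107    -0.33940892  0.06      ]
[ 0.49105452 -0.33896061  0.06      ]
[ 0.4208 -0.3409  0.06  ]
[ 0.5618 -0.3361  0.06  ]
[ 0.4887 -0.2718  0.06  ]
[ 0.4936 -0.4133  0.06  ]
t 45.12 tcp [ 0.491  -0.3858  0.2762] yaw_y 2.02 tilt [ 0.  0. -1.] w 0.0935 F [ 0.2 -0.2 -0.5] j [ 0.4   0.53  0.37  1.47 -0.2   1.18  0.83]
units to [0.4038, 0.3285, 0.24] [ 2.8678 -0.2477  0.146 ]
```

The bird stands upright at (0.4897, −0.3422) against a wheel centre of (0.4913, −0.3426), so it is centred within about 2 mm. Back to the bottle.

>>> play_rows(plan=[0.08,-0.011,0,0,0,0,1,0.14,-0.011,0,0,0,0,1,0.14,-0.011,0,0,0,0,1,0.14,-0.011,0,0,0,0,1,0.14,-0.011,0,0,0,0,1])

```text
time_s: 45.53
eef_pos: [0.4702, -0.2242, 0.2746]
orientation: [-2.179, -2.258, 0.002]
force: [0.1, 0.7, -0.4]
gripper_width: 0.0937
grasp_force: 0.0
```

>>> play_rows(plan=[0.14,-0.011,0,0,0,0,1,0.14,-0.011,0,0,0,0,1,0.14,-0.011,0,0,0,0,1,0.14,-0.011,0,0,0,0,1,0.14,-0.011,0,0,0,0,1])

```text
time_s: 45.95
eef_pos: [0.45, -0.0502, 0.275]
orientation: [-2.179, -2.259, 0.003]
force: [0.5, 0.2, 0.6]
gripper_width: 0.0942
grasp_force: 0.0
```

>>> play_rows(plan=[0.14,-0.011,0,0,0,0,1,0.14,-0.011,0,0,0,0,1,0.14,-0.011,0,0,0,0,1,0.14,-0.011,0,0,0,0,1,0.14,-0.011,0,0,0,0,1])

```text
time_s: 46.37
eef_pos: [0.4299, 0.1237, 0.2751]
orientation: [-2.18, -2.26, 0.004]
force: [0.8, 0.5, -0.2]
gripper_width: 0.094
grasp_force: 0.0
```

>>> play_rows(plan=[0.14,-0.011,0,0,0,0,1,0.14,-0.011,0,0,0,0,1,0.14,-0.011,0,0,0,0,1,0.14,-0.011,0,0,0,0,1,0.14,-0.011,0,0,0,0,1])

```text
time_s: 46.78
eef_pos: [0.4101, 0.2977, 0.2749]
orientation: [-2.18, -2.261, 0.005]
force: [0.0, -1.7, -0.4]
gripper_width: 0.0941
grasp_force: 0.0
```

>>> play_rows(plan=[0.08,-0.011,0,0,0,0,1,0.048,-0.011,0,0,0,0,1,0,0,0,0,0,-1,1,0,0,0,0,0,-1,1,0,0,0,0,0,-1,1])

```text
time_s: 47.2
eef_pos: [0.4045, 0.3271, 0.2751]
orientation: [-1.863, -2.53, 0.005]
force: [-0.0, -0.2, 0.1]
gripper_width: 0.094
grasp_force: 0.0
```

>>> play_rows(plan=[0,0,0,0,0,-1,1,0,0,0,0,0,-1,1,0,0,0,0,0,-1,1,0,0,0,0,0,-1,1,0,0,0,0,0,-1,1])

```text
time_s: 47.62
eef_pos: [0.4048, 0.3266, 0.2752]
orientation: [-1.272, -2.872, 0.004]
force: [-0.5, -0.7, 0.1]
gripper_width: 0.0942
grasp_force: 0.0
```

>>> play_rows(plan=[0,0,0,0,0,-1,1,0,0,0,0,0,-1,1,0,0,0,0,0,-1,1,0,0,0,0,0,-1,1,0,0,0,0,0,-1,1])

```text
time_s: 48.03
eef_pos: [0.4048, 0.3266, 0.2752]
orientation: [-0.62, -3.078, 0.004]
force: [-0.2, -0.2, 0.4]
gripper_width: 0.0944
grasp_force: 0.0
```

>>> play_rows(plan=[0,0,0,0,0,-1,1,0,0,0,0,0,-1,1,0,0,0,0,0,-1,1,0,0,0,0,0,-1,1,0,0,0,0,0,-1,1])

```text
time_s: 48.45
eef_pos: [0.4049, 0.3266, 0.2752]
orientation: [0.061, -3.139, 0.003]
force: [0.6, 0.3, -0.8]
gripper_width: 0.0939
grasp_force: 0.0
```

>>> play_rows(plan=[0,0,0,0,0,-0.97,1,0,0,0,0,0,0,1,0,0,0,0,0,0,1,0,0,0,0,0,0,1,0,0,0,0,0,0,1])

```text
time_s: 48.87
eef_pos: [0.4054, 0.3277, 0.276]
orientation: [0.185, -3.136, 0.001]
force: [-0.0, -0.0, 0.3]
gripper_width: 0.0941
grasp_force: 0.0
```

```bash
python3 -c "
from h import *
togo([.4038,.3285,.0777]); snap('scene','sc2'); snap('side','sd2')"
```

```text
t 48.87 tcp [0.4054 0.3277 0.276 ] yaw_y 96.76 tilt [-0.    -0.001 -1.   ] w 0.0941 F [-0.  -0.   0.3] j [-0.56  0.35 -0.25  1.73  0.09  1.07  0.86]
units to [0.4038, 0.3285, 0.0777] [0.0054 0.0042 0.7932]
```

>>> play_rows(plan=[0.005,0.004,0.05,0,0,0,1,0,0,0.1,0,0,0,1,0,0,0.1,0,0,0,1,0,0,0.1,0,0,0,1,0,0,0.1,0,0,0,1])

```text
time_s: 49.38
eef_pos: [0.4042, 0.329, 0.1629]
orientation: [-0.187, 3.135, 0.001]
force: [0.8, -0.6, 0.4]
gripper_width: 0.0941
grasp_force: 0.0
```

>>> play_rows(plan=[0,0,0.1,0,0,0,1,0,0,0.1,0,0,0,1,0,0,0.07,0,0,0,1,0,0,0.04,0,0,0,1,0,0,0.02,0,0,0,1])

```text
time_s: 49.8
eef_pos: [0.4035, 0.3285, 0.08]
orientation: [0.187, -3.134, 0.002]
force: [0.4, 0.3, -0.2]
gripper_width: 0.094
grasp_force: 0.0
```

>>> play_rows(plan=[0,0,0.013,0,0,0,1,0,0,0,0,0,0,1,0,0,0,0,0,0,1,0,0,0,0,0,0,1,0,0,0,0,0,0,1])

```text
time_s: 50.22
eef_pos: [0.4047, 0.3294, 0.0789]
orientation: [-0.187, 3.135, 0.002]
force: [0.2, 0.1, -0.2]
gripper_width: 0.0937
grasp_force: 0.0
```

```bash
python3 -c "
from h import *
togo([.4038,.3285,.0777])"
```

```text
t 50.22 tcp [0.4047 0.3294 0.0789] yaw_y 96.84 tilt [ 0.001  0.001 -1.   ] w 0.0937 F [ 0.2  0.1 -0.2] j [-0.61  0.6  -0.19  1.97  0.19  0.59  0.76]
units to [0.4038, 0.3285, 0.0777] [ 0.0039 -0.003   0.0047]
```

>>> play_rows(plan=[0.003,-0.003,0.004,0,0,0,1,0,0,0,0,0,0,1,0,0,0,0,0,0,0,0,0,0,0,0,0,0,0,0,0,0,0,0,0], newtons=25)

```text
time_s: 50.63
eef_pos: [0.4035, 0.3281, 0.077]
orientation: [-0.188, 3.136, 0.0]
force: [-0.5, 0.7, 0.4]
gripper_width: 0.0777
grasp_force: 0.0
```

>>> play_rows(plan=[0,0,0,0,0,0,0,0,0,0,0,0,0,0,0,0,0,0,0,0,0,0,0,0,0,0,0,0,0,0,0,0,0,0,0])

```text
time_s: 51.05
eef_pos: [0.4035, 0.328, 0.077]
orientation: [0.188, -3.136, 0.0]
force: [0.1, -1.1, -0.8]
gripper_width: 0.0588
grasp_force: 25.0
```

>>> play_rows(plan=[0,0,0,0,0,0,0,0,0,0,0,0,0,0,0,0,0,0,0,0,0])

```text
time_s: 51.3
eef_pos: [0.4035, 0.328, 0.077]
orientation: [0.188, -3.136, 0.0]
force: [0.4, -1.4, 0.1]
gripper_width: 0.0592
grasp_force: 25.0
```

```bash
python3 -c "
from h import *
st()"
```

```text
t 51.3 tcp [0.4035 0.328  0.077 ] yaw_y 96.85 tilt [-0. -0. -1.] w 0.0592 F [ 0.4 -1.4  0.1] j [-0.61  0.6  -0.19  1.97  0.19  0.59  0.76]
```

>>> play_rows(plan=[0,0,-0.02,0,0,0,0,0,0,-0.05,0,0,0,0,0,0,-0.1,0,0,0,0,0,0,-0.1,0,0,0,0,0,0,-0.08,0,0,0,0])

```text
time_s: 51.72
eef_pos: [0.403, 0.3281, 0.1657]
orientation: [0.188, -3.135, -0.0]
force: [0.6, 0.7, -4.7]
gripper_width: 0.059
grasp_force: 25.0
```

>>> play_rows(plan=[0,0,0,0,0,1,0,0,0,0,0,0,1,0,0,0,0,0,0,1,0,0,0,0,0,0,1,0,0,0,0,0,0,1,0])

```text
time_s: 52.13
eef_pos: [0.4027, 0.3277, 0.1642]
orientation: [-0.502, -3.1, 0.002]
force: [0.2, -0.2, -4.8]
gripper_width: 0.0593
grasp_force: 25.0
```

>>> play_rows(plan=[0,0,0,0,0,1,0,0,0,0,0,0,1,0,0,0,0,0,0,1,0,0,0,0,0,0,1,0,0,0,0,0,0,1,0])

```text
time_s: 52.55
eef_pos: [0.4026, 0.3278, 0.1642]
orientation: [-1.16, -2.918, 0.002]
force: [-0.4, 0.2, -4.0]
gripper_width: 0.0591
grasp_force: 25.0
```

>>> play_rows(plan=[0,0,0,0,0,1,0,0,0,0,0,0,1,0,0,0,0,0,0,1,0,0,0,0,0,0,1,0,0,0,0,0,0,1,0])

```text
time_s: 52.97
eef_pos: [0.4026, 0.3279, 0.1641]
orientation: [-1.765, -2.598, 0.002]
force: [-0.2, 0.0, -4.8]
gripper_width: 0.0589
grasp_force: 25.0
```

>>> play_rows(plan=[0,0,0,0,0,1,0,0,0,0,0,0,1,0,0,0,0,0,0,1,0,0,0,0,0,0,1,0,0,0,0,0,0,0.37,0])

```text
time_s: 53.38
eef_pos: [0.4025, 0.328, 0.1641]
orientation: [-2.225, -2.217, 0.003]
force: [-0.2, -0.6, -4.8]
gripper_width: 0.0591
grasp_force: 25.0
```

```bash
python3 -c "
from h import *
togo([.5512,-.0407,.16])"
```

```text
t 53.38 tcp [0.4025 0.328  0.1641] yaw_y -0.19 tilt [-0.002 -0.001 -1.   ] w 0.0591 F [-0.2 -0.6 -4.8] j [-0.91  0.47  0.24  1.9  -0.16  0.79 -0.58]
units to [0.5512, -0.0407, 0.16] [-1.4727  0.5998  0.0166]
```

>>> play_rows(plan=[-0.04,0.037,0,0,0,0,0,-0.08,0.037,0,0,0,0,0,-0.11,0.037,0,0,0,0,0,-0.11,0.037,0,0,0,0,0,-0.11,0.037,0,0,0,0,0])

```text
time_s: 53.8
eef_pos: [0.449, 0.2146, 0.1641]
orientation: [-2.219, -2.223, 0.002]
force: [0.9, -0.3, -5.2]
gripper_width: 0.0588
grasp_force: 25.0
```

>>> play_rows(plan=[-0.11,0.037,0,0,0,0,0,-0.11,0.037,0,0,0,0,0,-0.11,0.037,0,0,0,0,0,-0.11,0.037,0,0,0,0,0,-0.11,0.037,0,0,0,0,0])

```text
time_s: 54.22
eef_pos: [0.4954, 0.0771, 0.1642]
orientation: [-2.22, -2.221, 0.001]
force: [1.0, 0.9, -4.2]
gripper_width: 0.0593
grasp_force: 25.0
```

>>> play_rows(plan=[-0.11,0.038,0,0,0,0,0,-0.11,0.038,0,0,0,0,0,-0.11,0.038,0,0,0,0,0,-0.08,0.038,0,0,0,0,0,-0.04,0.038,0,0,0,0,0])

```text
time_s: 54.63
eef_pos: [0.5429, -0.0383, 0.1643]
orientation: [2.226, 2.217, -0.003]
force: [0.6, -0.2, -4.5]
gripper_width: 0.0587
grasp_force: 25.0
```

>>> play_rows(plan=[-0.022,0.037,0,0,0,0,0,0,0,0,0,0,0,0,0,0,0,0,0,0,0,0,0,0,0,0,0,0,0,0,0,0,0,0,0])

```text
time_s: 55.05
eef_pos: [0.5517, -0.0386, 0.1643]
orientation: [-2.219, -2.222, 0.001]
force: [0.7, 0.1, -4.5]
gripper_width: 0.059
grasp_force: 25.0
```

```bash
python3 -c "
from h import *
togo([.5512,-.0407,.0891])"
```

```text
t 55.05 tcp [ 0.5517 -0.0386  0.1643] yaw_y 0.09 tilt [-0.001  0.001 -1.   ] w 0.059 F [ 0.7  0.1 -4.5] j [-0.15  0.52  0.25  1.81 -0.17  0.83  0.19]
units to [0.5512, -0.0407, 0.0891] [-0.0087 -0.0016  0.3007]
```

>>> play_rows(plan=[0,0,0.05,0,0,0,0,0,0,0.07,0,0,0,0,0,0,0.07,0,0,0,0,0,0,0.05,0,0,0,0,0,0,0.03,0,0,0,0])

```text
time_s: 55.47
eef_pos: [0.5512, -0.0387, 0.0956]
orientation: [-2.218, -2.221, 0.002]
force: [0.3, 0.4, -5.3]
gripper_width: 0.0593
grasp_force: 25.0
```

>>> play_rows(plan=[0,0,0,0,0,0,0,0,0,0,0,0,0,0,0,0,0,0,0,0,0,0,0,0,0,0,0,0])

```text
time_s: 55.8
eef_pos: [0.5536, -0.0398, 0.098]
orientation: [2.22, 2.221, 0.002]
force: [0.1, 0.7, -5.3]
gripper_width: 0.059
grasp_force: 25.0
```

```bash
python3 -c "
from h import *
togo([.5512,-.0407,.0891])"
```

```text
t 55.8 tcp [ 0.5536 -0.0398  0.098 ] yaw_y 0.02 tilt [ 0.002 -0.    -1.   ] w 0.059 F [ 0.1  0.7 -5.3] j [-0.12  0.61  0.22  1.87 -0.2   0.68  0.21]
units to [0.5512, -0.0407, 0.0891] [-0.0035 -0.0096  0.0355]
```

>>> play_rows(plan=[-0.002,-0.006,0.012,0,0,0,0,0,0,0.008,0,0,0,0,0,0,0.006,0,0,0,0,0,0,0,0,0,0,0,0,0,0,0,0,0,0])

```text
time_s: 56.22
eef_pos: [0.5512, -0.0404, 0.0904]
orientation: [-2.221, -2.221, 0.0]
force: [0.5, -0.2, -5.6]
gripper_width: 0.0589
grasp_force: 25.0
```

>>> play_rows(plan=[0,0,0,0,0,0,0,0,0,0,0,0,0,0])

```text
time_s: 56.38
eef_pos: [0.5514, -0.0404, 0.0906]
orientation: [2.221, 2.221, 0.0]
force: [0.7, 0.1, -3.6]
gripper_width: 0.0592
grasp_force: 25.0
```

```bash
python3 -c "
from h import *
togo([.5512,-.0407,.0891])"
```

```text
t 56.38 tcp [ 0.5514 -0.0404  0.0906] yaw_y 0.0 tilt [ 0.  0. -1.] w 0.0592 F [ 0.7  0.1 -3.6] j [-0.12  0.62  0.22  1.88 -0.2   0.66  0.22]
units to [0.5512, -0.0407, 0.0891] [-0.0014 -0.0006  0.0058]
```

>>> play_rows(plan=[-0.001,0,0.003,0,0,0,0,0,0,0.002,0,0,0,0,0,0,0.002,0,0,0,0,0,0,0,0,0,0,0])

```text
time_s: 56.72
eef_pos: [0.5513, -0.0407, 0.089]
orientation: [2.221, 2.221, 0.0]
force: [-0.7, 0.5, -1.2]
gripper_width: 0.0591
grasp_force: 25.0
```

>>> play_rows(plan=[0,0,0.002,0,0,0,0,0,0,0,0,0,0,0])

```text
time_s: 56.88
eef_pos: [0.5513, -0.0407, 0.089]
orientation: [2.221, 2.221, 0.0]
force: [-2.1, 0.2, 4.3]
gripper_width: 0.0591
grasp_force: 25.0
```

>>> play_rows(plan=[0,0,0,0,0,0,1,0,0,0,0,0,0,1,0,0,0,0,0,0,1,0,0,0,0,0,0,1,0,0,0,0,0,0,1])

```text
time_s: 57.3
eef_pos: [0.5515, -0.0406, 0.0882]
orientation: [2.221, 2.221, 0.0]
force: [1.2, -1.2, -1.1]
gripper_width: 0.0888
grasp_force: 0.0
```

>>> play_rows(plan=[0,0,-0.02,0,0,0,1,0,0,-0.08,0,0,0,1,0,0,-0.12,0,0,0,1,0,0,-0.12,0,0,0,1,0,0,-0.1,0,0,0,1])

```text
time_s: 57.72
eef_pos: [0.5516, -0.0408, 0.2005]
orientation: [2.221, 2.22, 0.001]
force: [0.0, -0.6, 0.3]
gripper_width: 0.0938
grasp_force: 0.0
```

```bash
python3 -c "
from h import *
togo([.4829,.3385,.19])"
```

```text
t 57.72 tcp [ 0.5516 -0.0408  0.2005] yaw_y -0.01 tilt [ 0.001 -0.    -1.   ] w 0.0938 F [ 0.  -0.6  0.3] j [-0.15  0.47  0.26  1.77 -0.15  0.91  0.17]
units to [0.4829, 0.3385, 0.19] [ 1.5173 -0.2754  0.0411]
```

>>> play_rows(plan=[0.06,-0.021,0,0,0,0,1,0.12,-0.021,0,0,0,0,1,0.14,-0.021,0,0,0,0,1,0.14,-0.021,0,0,0,0,1,0.14,-0.021,0,0,0,0,1])

```text
time_s: 58.13
eef_pos: [0.5247, 0.1107, 0.1988]
orientation: [2.222, 2.22, 0.001]
force: [0.4, 0.9, 0.4]
gripper_width: 0.0936
grasp_force: 0.0
```

>>> play_rows(plan=[0.14,-0.021,0,0,0,0,1,0.14,-0.021,0,0,0,0,1,0.14,-0.021,0,0,0,0,1,0.14,-0.021,0,0,0,0,1,0.14,-0.021,0,0,0,0,1])

```text
time_s: 58.55
eef_pos: [0.4983, 0.2861, 0.1987]
orientation: [2.221, 2.221, 0.001]
force: [0.3, -0.4, -0.4]
gripper_width: 0.0942
grasp_force: 0.0
```

>>> play_rows(plan=[0.14,-0.022,0,0,0,0,1,0.05,-0.022,0,0,0,0,1,0.027,-0.021,0,0,0,-0.44,1,0,0,0,0,0,-1,1,0,0,0,0,0,-1,1])

```text
time_s: 58.97
eef_pos: [0.4822, 0.3375, 0.1983]
orientation: [1.965, 2.45, -0.002]
force: [-0.3, -0.1, 1.0]
gripper_width: 0.094
grasp_force: 0.0
```

>>> play_rows(plan=[0,0,0,0,0,-1,1,0,0,0,0,0,-1,1,0,0,0,0,0,-1,1,0,0,0,0,0,-1,1,0,0,0,0,0,-1,1])

```text
time_s: 59.38
eef_pos: [0.483, 0.3362, 0.1985]
orientation: [1.391, 2.816, -0.002]
force: [-0.4, -0.3, 0.3]
gripper_width: 0.0936
grasp_force: 0.0
```

>>> play_rows(plan=[0,0,0,0,0,-1,1,0,0,0,0,0,-1,1,0,0,0,0,0,-1,1,0,0,0,0,0,-1,1,0,0,0,0,0,-1,1])

```text
time_s: 59.8
eef_pos: [0.4831, 0.3361, 0.1985]
orientation: [0.749, 3.05, -0.002]
force: [-1.0, -0.2, -0.4]
gripper_width: 0.094
grasp_force: 0.0
```

>>> play_rows(plan=[0,0,0,0,0,-1,1,0,0,0,0,0,-1,1,0,0,0,0,0,-1,1,0,0,0,0,0,-1,1,0,0,0,0,0,-1,1])

```text
time_s: 60.22
eef_pos: [0.4832, 0.3361, 0.1985]
orientation: [0.071, 3.14, -0.003]
force: [0.9, 0.5, -0.3]
gripper_width: 0.094
grasp_force: 0.0
```

>>> play_rows(plan=[0,0,0,0,0,-1,1,0,0,0,0,0,-1,1,0,0,0,0,0,0,1,0,0,0,0,0,0,1,0,0,0,0,0,0,1])

```text
time_s: 60.63
eef_pos: [0.4829, 0.3375, 0.1984]
orientation: [-0.193, 3.135, -0.001]
force: [0.9, -0.4, 0.1]
gripper_width: 0.0941
grasp_force: 0.0
```

```bash
python3 -c "
from h import *
togo([.4829,.3385,.0772])"
```

```text
t 60.63 tcp [0.4829 0.3375 0.1984] yaw_y 97.04 tilt [ 0.    -0.001 -1.   ] w 0.0941 F [ 0.9 -0.4  0.1] j [-0.51  0.53 -0.23  1.67  0.14  0.97  0.91]
units to [0.4829, 0.3385, 0.0772] [-4.000e-04  4.500e-03  4.848e-01]
```

>>> play_rows(plan=[0,0.003,0.05,0,0,0,1,0,0,0.1,0,0,0,1,0,0,0.1,0,0,0,1,0,0,0.1,0,0,0,1,0,0,0.07,0,0,0,1])

```text
time_s: 61.05
eef_pos: [0.4817, 0.3382, 0.0914]
orientation: [0.195, -3.134, 0.003]
force: [-0.8, 0.4, -0.2]
gripper_width: 0.0941
grasp_force: 0.0
```

>>> play_rows(plan=[0,0,0.04,0,0,0,1,0,0,0.015,0,0,0,1,0,0,0.005,0,0,0,1,0,0,0,0,0,0,1,0,0,0,0,0,0,1])

```text
time_s: 61.47
eef_pos: [0.4832, 0.34, 0.0794]
orientation: [-0.197, 3.134, 0.002]
force: [-0.2, -0.4, -0.4]
gripper_width: 0.0939
grasp_force: 0.0
```

>>> play_rows(plan=[0,0,0,0,0,0,1,0,0,0,0,0,0,1])

```text
time_s: 61.63
eef_pos: [0.4829, 0.3398, 0.0792]
orientation: [-0.197, 3.134, 0.001]
force: [-0.0, 1.1, 0.3]
gripper_width: 0.094
grasp_force: 0.0
```

```bash
python3 -c "
from h import *
togo([.4829,.3385,.0772])"
```

```text
t 61.63 tcp [0.4829 0.3398 0.0792] yaw_y 97.2 tilt [ 0.001  0.001 -1.   ] w 0.094 F [-0.   1.1  0.3] j [-0.54  0.67 -0.19  1.78  0.19  0.71  0.86]
units to [0.4829, 0.3385, 0.0772] [ 0.0008 -0.005   0.008 ]
```

>>> play_rows(plan=[0.001,-0.004,0.005,0,0,0,1,0,0,0,0,0,0,1,0,0,0,0,0,0,0,0,0,0,0,0,0,0,0,0,0,0,0,0,0], newtons=35)

```text
time_s: 62.05
eef_pos: [0.4823, 0.3384, 0.077]
orientation: [0.197, -3.135, -0.0]
force: [0.4, -0.5, -0.9]
gripper_width: 0.0777
grasp_force: 0.0
```

>>> play_rows(plan=[0,0,0,0,0,0,0,0,0,0,0,0,0,0,0,0,0,0,0,0,0,0,0,0,0,0,0,0,0,0,0,0,0,0,0])

```text
time_s: 62.47
eef_pos: [0.4823, 0.3384, 0.077]
orientation: [0.197, -3.135, -0.0]
force: [0.8, 0.2, 0.0]
gripper_width: 0.0443
grasp_force: 35.0
```

>>> play_rows(plan=[0,0,0,0,0,0,0,0,0,0,0,0,0,0,0,0,0,0,0,0,0,0,0,0,0,0,0,0,0,0,0,0,0,0,0])

```text
time_s: 62.88
eef_pos: [0.4822, 0.3383, 0.077]
orientation: [0.197, -3.135, 0.0]
force: [-0.7, -0.7, -1.1]
gripper_width: 0.0449
grasp_force: 35.0
```

```bash
python3 -c "
from h import *
st()"
```

```text
t 62.88 tcp [0.4822 0.3383 0.077 ] yaw_y 97.2 tilt [-0. -0. -1.] w 0.0449 F [-0.7 -0.7 -1.1] j [-0.54  0.67 -0.19  1.78  0.19  0.7   0.86]
```

>>> play_rows(plan=[0,0,-0.02,0,0,0,0,0,0,-0.05,0,0,0,0,0,0,-0.1,0,0,0,0,0,0,-0.1,0,0,0,0,0,0,-0.08,0,0,0,0])

```text
time_s: 63.3
eef_pos: [0.4815, 0.3379, 0.1652]
orientation: [0.197, -3.134, 0.001]
force: [0.9, -0.6, -6.8]
gripper_width: 0.0449
grasp_force: 35.0
```

>>> play_rows(plan=[0,0,0,0,0,1,0,0,0,0,0,0,1,0,0,0,0,0,0,1,0,0,0,0,0,0,1,0,0,0,0,0,0,1,0])

```text
time_s: 63.72
eef_pos: [0.4811, 0.3375, 0.1636]
orientation: [-0.492, -3.101, 0.003]
force: [0.5, -0.3, -6.5]
gripper_width: 0.0445
grasp_force: 35.0
```

>>> play_rows(plan=[0,0,0,0,0,1,0,0,0,0,0,0,1,0,0,0,0,0,0,1,0,0,0,0,0,0,1,0,0,0,0,0,0,1,0])

```text
time_s: 64.13
eef_pos: [0.481, 0.3376, 0.1635]
orientation: [-1.151, -2.921, 0.004]
force: [0.7, 0.5, -6.0]
gripper_width: 0.0449
grasp_force: 35.0
```

>>> play_rows(plan=[0,0,0,0,0,1,0,0,0,0,0,0,1,0,0,0,0,0,0,1,0,0,0,0,0,0,1,0,0,0,0,0,0,1,0])

```text
time_s: 64.55
eef_pos: [0.4809, 0.3378, 0.1635]
orientation: [-1.757, -2.603, 0.004]
force: [-1.5, 0.0, -5.9]
gripper_width: 0.0448
grasp_force: 35.0
```

>>> play_rows(plan=[0,0,0,0,0,1,0,0,0,0,0,0,1,0,0,0,0,0,0,1,0,0,0,0,0,0,0.7,0,0,0,0,0,0,0,0])

```text
time_s: 64.97
eef_pos: [0.4809, 0.3379, 0.1635]
orientation: [-2.149, -2.29, 0.005]
force: [-0.6, 0.1, -6.6]
gripper_width: 0.045
grasp_force: 35.0
```

```bash
python3 -c "
from h import *
togo([.5504,.0365,.16])"
```

```text
t 64.97 tcp [0.4809 0.3379 0.1635] yaw_y 3.64 tilt [-0.002 -0.002 -1.   ] w 0.045 F [-0.6  0.1 -6.6] j [-0.81  0.57  0.24  1.72 -0.16  0.88 -0.44]
units to [0.5504, 0.0365, 0.16] [-1.2209  0.2008  0.0154]
```

>>> play_rows(plan=[-0.04,0.014,0,0,0,0,0,-0.08,0.014,0,0,0,0,0,-0.1,0.014,0,0,0,0,0,-0.1,0.014,0,0,0,0,0,-0.1,0.014,0,0,0,0,0])

```text
time_s: 65.38
eef_pos: [0.5063, 0.2324, 0.1642]
orientation: [-2.146, -2.294, 0.002]
force: [-0.1, -0.2, -6.3]
gripper_width: 0.0451
grasp_force: 35.0
```

>>> play_rows(plan=[-0.1,0.014,0,0,0,0,0,-0.1,0.014,0,0,0,0,0,-0.1,0.014,0,0,0,0,0,-0.1,0.014,0,0,0,0,0,-0.1,0.014,0,0,0,0,0])

```text
time_s: 65.8
eef_pos: [0.5317, 0.1087, 0.1644]
orientation: [-2.147, -2.293, 0.001]
force: [0.2, 0.5, -6.5]
gripper_width: 0.0447
grasp_force: 35.0
```

>>> play_rows(plan=[-0.1,0.015,0,0,0,0,0,-0.1,0.015,0,0,0,0,0,-0.06,0.015,0,0,0,0,0,-0.037,0.012,0,0,0,0,0,0,0,0,0,0,0,0])

```text
time_s: 66.22
eef_pos: [0.5516, 0.0343, 0.1645]
orientation: [2.151, 2.287, -0.001]
force: [-0.2, 0.0, -5.7]
gripper_width: 0.045
grasp_force: 35.0
```

>>> play_rows(plan=[0,0,0.05,0,0,0,0,0,0,0.07,0,0,0,0,0,0,0.07,0,0,0,0,0,0,0.05,0,0,0,0,0,0,0.025,0,0,0,0])

```text
time_s: 66.63
eef_pos: [0.5493, 0.0398, 0.0964]
orientation: [-2.143, -2.293, 0.003]
force: [-0.6, -0.3, -7.1]
gripper_width: 0.0449
grasp_force: 35.0
```

>>> play_rows(plan=[0,0,0,0,0,0,0,0,0,0,0,0,0,0,0,0,0,0,0,0,0,0,0,0,0,0,0,0])

```text
time_s: 66.97
eef_pos: [0.5519, 0.0382, 0.0992]
orientation: [2.147, 2.292, 0.003]
force: [-0.4, -0.2, -7.0]
gripper_width: 0.0448
grasp_force: 35.0
```

```bash
python3 -c "
from h import *
togo([.5504,.0372,.089])"
```

```text
t 66.97 tcp [0.5519 0.0382 0.0992] yaw_y 3.73 tilt [ 0.002  0.    -1.   ] w 0.0448 F [-0.4 -0.2 -7. ] j [-0.26  0.6   0.21  1.88 -0.19  0.68  0.13]
units to [0.5504, 0.0372, 0.089] [-0.0037 -0.0065  0.0409]
```

>>> play_rows(plan=[-0.003,-0.004,0.013,0,0,0,0,0,0,0.01,0,0,0,0,0,0,0.007,0,0,0,0,0,0,0,0,0,0,0,0,0,0,0,0,0,0])

```text
time_s: 67.38
eef_pos: [0.55, 0.0371, 0.0906]
orientation: [-2.148, -2.292, 0.0]
force: [0.0, 0.3, -6.0]
gripper_width: 0.0444
grasp_force: 35.0
```

>>> play_rows(plan=[0,0,0,0,0,0,0,0,0,0,0,0,0,0])

```text
time_s: 67.55
eef_pos: [0.5503, 0.0371, 0.0908]
orientation: [2.148, 2.292, 0.0]
force: [0.5, 0.6, -7.7]
gripper_width: 0.0445
grasp_force: 35.0
```

```bash
python3 -c "
from h import *
togo([.5504,.0372,.089])"
```

```text
t 67.55 tcp [0.5503 0.0371 0.0908] yaw_y 3.7 tilt [ 0.  0. -1.] w 0.0445 F [ 0.5  0.6 -7.7] j [-0.25  0.61  0.2   1.89 -0.19  0.66  0.13]
units to [0.5504, 0.0372, 0.089] [0.0003 0.0006 0.0073]
```

>>> play_rows(plan=[0,0,0.003,0,0,0,0,0,0,0.002,0,0,0,0,0,0,0.002,0,0,0,0,0,0,0,0,0,0,0])

```text
time_s: 67.88
eef_pos: [0.5501, 0.0371, 0.089]
orientation: [-2.149, -2.292, -0.0]
force: [-0.3, 0.5, -5.3]
gripper_width: 0.0447
grasp_force: 35.0
```

>>> play_rows(plan=[0,0,0.002,0,0,0,0,0,0,0,0,0,0,0])

```text
time_s: 68.05
eef_pos: [0.5501, 0.0371, 0.089]
orientation: [-2.149, -2.292, -0.0]
force: [-1.9, 0.4, 0.4]
gripper_width: 0.0451
grasp_force: 35.0
```

Block is down. Releasing it and returning to the tin.

>>> play_rows(plan=[0,0,0,0,0,0,1,0,0,0,0,0,0,1,0,0,0,0,0,0,1,0,0,0,0,0,0,1,0,0,0,0,0,0,1])

```text
time_s: 68.47
eef_pos: [0.5505, 0.0371, 0.0887]
orientation: [2.148, 2.292, 0.001]
force: [-0.3, 0.6, -0.4]
gripper_width: 0.0743
grasp_force: 0.0
```

>>> play_rows(plan=[0,0,0,0,0,0,1,0,0,-0.02,0,0,0,1,0,0,-0.1,0,0,0,1,0,0,-0.13,0,0,0,1,0,0,-0.13,0,0,0,1])

```text
time_s: 68.88
eef_pos: [0.5493, 0.0369, 0.1844]
orientation: [-2.148, -2.291, 0.003]
force: [1.5, 0.3, 0.7]
gripper_width: 0.0938
grasp_force: 0.0
```

```bash
python3 -c "
from h import *
togo([.5629,.3461,.186])"
```

```text
t 68.88 tcp [0.5493 0.0369 0.1844] yaw_y 3.69 tilt [-0.002 -0.    -1.   ] w 0.0938 F [1.5 0.3 0.7] j [-0.28  0.49  0.24  1.79 -0.15  0.88  0.09]
units to [0.5629, 0.3461, 0.186] [ 1.2307  0.1337 -0.0071]
```

>>> play_rows(plan=[0.06,0.012,0,0,0,0,1,0.13,0.012,0,0,0,0,1,0.13,0.012,0,0,0,0,1,0.13,0.012,0,0,0,0,1,0.13,0.012,0,0,0,0,1])

```text
time_s: 69.3
eef_pos: [0.5557, 0.1842, 0.1842]
orientation: [2.149, 2.291, 0.001]
force: [-0.2, -0.1, 0.2]
gripper_width: 0.0941
grasp_force: 0.0
```

>>> play_rows(plan=[0.13,0.012,0,0,0,0,1,0.13,0.012,0,0,0,0,1,0.13,0.012,0,0,0,0,1,0.13,0.012,0,0,0,0,1,0.09,0.012,0,0,0,0,1])

```text
time_s: 69.72
eef_pos: [0.5598, 0.3401, 0.1837]
orientation: [-2.144, -2.294, -0.002]
force: [0.1, -0.0, -0.4]
gripper_width: 0.0939
grasp_force: 0.0
```

>>> play_rows(plan=[0.04,0.012,0,0,0,-0.7,1,0,0,0,0,0,-1,1,0,0,0,0,0,-1,1,0,0,0,0,0,-1,1,0,0,0,0,0,-1,1])

```text
time_s: 70.13
eef_pos: [0.5631, 0.3461, 0.1837]
orientation: [1.631, 2.685, -0.0]
force: [-0.2, 0.0, -0.0]
gripper_width: 0.0938
grasp_force: 0.0
```

>>> play_rows(plan=[0,0,0,0,0,-1,1,0,0,0,0,0,-1,1,0,0,0,0,0,-1,1,0,0,0,0,0,-1,1,0,0,0,0,0,-1,1])

```text
time_s: 70.55
eef_pos: [0.5632, 0.3459, 0.1838]
orientation: [1.011, 2.974, -0.0]
force: [0.0, -0.2, 1.0]
gripper_width: 0.0937
grasp_force: 0.0
```

>>> play_rows(plan=[0,0,0,0,0,-1,1,0,0,0,0,0,-1,1,0,0,0,0,0,-1,1,0,0,0,0,0,-1,1,0,0,0,0,0,-1,1])

```text
time_s: 70.97
eef_pos: [0.5633, 0.3458, 0.1838]
orientation: [0.344, 3.122, -0.0]
force: [-0.4, 0.0, -0.3]
gripper_width: 0.0939
grasp_force: 0.0
```

>>> play_rows(plan=[0,0,0,0,0,-1,1,0,0,0,0,0,-1,1,0,0,0,0,0,-1,1,0,0,0,0,0,-1,1,0,0,0,0,0,0,1])

```text
time_s: 71.38
eef_pos: [0.5633, 0.3458, 0.1837]
orientation: [0.2, -3.135, 0.0]
force: [-0.6, -0.6, -0.4]
gripper_width: 0.094
grasp_force: 0.0
```

>>> play_rows(plan=[0,0,0,0,0,0,1,0,0,0,0,0,0,1])

```text
time_s: 71.55
eef_pos: [0.5633, 0.346, 0.1836]
orientation: [-0.194, 3.136, -0.0]
force: [-0.6, -0.8, 0.0]
gripper_width: 0.0941
grasp_force: 0.0
```

```bash
python3 -c "
from h import *
togo([.5629,.3461,.0775])"
```

```text
t 71.55 tcp [0.5633 0.346  0.1836] yaw_y 97.07 tilt [ 0. -0. -1.] w 0.0941 F [-0.6 -0.8  0. ] j [-0.47  0.65 -0.21  1.47  0.15  1.04  0.98]
units to [0.5629, 0.3461, 0.0775] [0.0014 0.0008 0.4246]
```

>>> play_rows(plan=[0,0,0.05,0,0,0,1,0,0,0.08,0,0,0,1,0,0,0.09,0,0,0,1,0,0,0.09,0,0,0,1,0,0,0.06,0,0,0,1])

```text
time_s: 71.97
eef_pos: [0.5623, 0.3454, 0.089]
orientation: [0.195, -3.134, 0.002]
force: [0.0, -0.4, 0.3]
gripper_width: 0.0939
grasp_force: 0.0
```

>>> play_rows(plan=[0,0,0.035,0,0,0,1,0,0,0.012,0,0,0,1,0,0,0.004,0,0,0,1,0,0,0,0,0,0,1,0,0,0,0,0,0,1])

```text
time_s: 72.38
eef_pos: [0.564, 0.3467, 0.0795]
orientation: [-0.197, 3.134, 0.002]
force: [-0.2, 1.0, 0.3]
gripper_width: 0.094
grasp_force: 0.0
```

>>> play_rows(plan=[0,0,0,0,0,0,1,0,0,0,0,0,0,1,0,0,0,0,0,0,1])

```text
time_s: 72.63
eef_pos: [0.5635, 0.3463, 0.0789]
orientation: [-0.197, 3.135, 0.001]
force: [-0.2, 0.6, -0.4]
gripper_width: 0.0941
grasp_force: 0.0
```

```bash
python3 -c "
from h import *
togo([.5629,.3461,.0775])"
```

```text
t 72.63 tcp [0.5635 0.3463 0.0789] yaw_y 97.2 tilt [ 0.001  0.001 -1.   ] w 0.0941 F [-0.2  0.6 -0.4] j [-0.48  0.76 -0.19  1.57  0.18  0.83  0.95]
units to [0.5629, 0.3461, 0.0775] [ 0.0026 -0.0004  0.0056]
```

>>> play_rows(plan=[0,0,0.004,0,0,0,1,0,0,0,0,0,0,0,0,0,0,0,0,0,0,0,0,0,0,0,0,0,0,0,0,0,0,0,0], newtons=25)

```text
time_s: 73.05
eef_pos: [0.5632, 0.3461, 0.0772]
orientation: [0.197, -3.135, 0.0]
force: [-0.4, -0.3, -0.5]
gripper_width: 0.0705
grasp_force: 0.0
```

>>> play_rows(plan=[0,0,0,0,0,0,0,0,0,0,0,0,0,0,0,0,0,0,0,0,0,0,0,0,0,0,0,0,0,0,0,0,0,0,0])

```text
time_s: 73.47
eef_pos: [0.5632, 0.3459, 0.0772]
orientation: [0.197, -3.135, 0.0]
force: [0.2, -0.3, 0.7]
gripper_width: 0.0632
grasp_force: 25.0
```

>>> play_rows(plan=[0,0,0,0,0,0,0,0,0,0,0,0,0,0,0,0,0,0,0,0,0])

```text
time_s: 73.72
eef_pos: [0.5632, 0.3459, 0.0772]
orientation: [0.197, -3.135, 0.0]
force: [0.8, -1.0, 0.1]
gripper_width: 0.0635
grasp_force: 25.0
```

```bash
python3 -c "
from h import *
st()"
```

```text
t 73.72 tcp [0.5632 0.3459 0.0772] yaw_y 97.2 tilt [-0. -0. -1.] w 0.0635 F [ 0.8 -1.   0.1] j [-0.48  0.76 -0.19  1.57  0.18  0.82  0.95]
```

>>> play_rows(plan=[0,0,-0.02,0,0,0,0,0,0,-0.05,0,0,0,0,0,0,-0.1,0,0,0,0,0,0,-0.1,0,0,0,0,0,0,-0.08,0,0,0,0])

```text
time_s: 74.13
eef_pos: [0.5634, 0.3467, 0.1672]
orientation: [-0.198, 3.134, 0.002]
force: [0.3, 0.2, -3.2]
gripper_width: 0.0633
grasp_force: 25.0
```

>>> play_rows(plan=[0,0,0,0,0,1,0,0,0,0,0,0,1,0,0,0,0,0,0,1,0,0,0,0,0,0,1,0,0,0,0,0,0,1,0])

```text
time_s: 74.55
eef_pos: [0.5628, 0.3465, 0.1656]
orientation: [-0.492, -3.103, -0.001]
force: [-0.4, -0.4, -4.3]
gripper_width: 0.0634
grasp_force: 25.0
```

>>> play_rows(plan=[0,0,0,0,0,1,0,0,0,0,0,0,1,0,0,0,0,0,0,1,0,0,0,0,0,0,1,0,0,0,0,0,0,1,0])

```text
time_s: 74.97
eef_pos: [0.5627, 0.3467, 0.1655]
orientation: [-1.151, -2.922, -0.001]
force: [0.1, -0.2, -3.9]
gripper_width: 0.0634
grasp_force: 25.0
```

>>> play_rows(plan=[0,0,0,0,0,1,0,0,0,0,0,0,1,0,0,0,0,0,0,1,0,0,0,0,0,0,1,0,0,0,0,0,0,1,0])

```text
time_s: 75.38
eef_pos: [0.5627, 0.3468, 0.1655]
orientation: [-1.756, -2.604, -0.001]
force: [0.4, 0.3, -3.5]
gripper_width: 0.0636
grasp_force: 25.0
```

>>> play_rows(plan=[0,0,0,0,0,1,0,0,0,0,0,0,1,0,0,0,0,0,0,1,0,0,0,0,0,0,1,0,0,0,0,0,0,0.44,0])

```text
time_s: 75.8
eef_pos: [0.5626, 0.3469, 0.1654]
orientation: [-2.224, -2.217, -0.001]
force: [0.1, -0.7, -3.3]
gripper_width: 0.0634
grasp_force: 25.0
```

```bash
python3 -c "
from h import *
togo([.5535,.1126,.16])"
```

```text
t 75.8 tcp [0.5626 0.3469 0.1654] yaw_y -0.16 tilt [-0.001  0.001 -1.   ] w 0.0634 F [ 0.1 -0.7 -3.3] j [-0.74  0.67  0.26  1.5  -0.19  0.99 -0.43]
units to [0.5535, 0.1126, 0.16] [-0.9374 -0.0336  0.0206]
```

>>> play_rows(plan=[-0.04,-0.003,0,0,0,0,0,-0.08,-0.003,0,0,0,0,0,-0.1,-0.003,0,0,0,0,0,-0.1,-0.003,0,0,0,0,0,-0.1,-0.003,0,0,0,0,0])

```text
time_s: 76.22
eef_pos: [0.5589, 0.2396, 0.1652]
orientation: [-2.219, -2.224, -0.0]
force: [0.9, 0.1, -2.1]
gripper_width: 0.0634
grasp_force: 25.0
```

>>> play_rows(plan=[-0.1,-0.003,0,0,0,0,0,-0.1,-0.003,0,0,0,0,0,-0.1,-0.003,0,0,0,0,0,-0.1,-0.003,0,0,0,0,0,-0.07,-0.003,0,0,0,0,0])

```text
time_s: 76.63
eef_pos: [0.5552, 0.12, 0.1655]
orientation: [2.222, 2.22, -0.001]
force: [0.6, -0.5, -3.2]
gripper_width: 0.0635
grasp_force: 25.0
```

>>> play_rows(plan=[-0.03,-0.003,0,0,0,0,0,-0.017,-0.001,0,0,0,0,0,0,0,0,0,0,0,0,0,0,0,0,0,0,0,0,0,0,0,0,0,0])

```text
time_s: 77.05
eef_pos: [0.5547, 0.1138, 0.1647]
orientation: [-2.218, -2.224, -0.001]
force: [0.6, 0.4, -2.5]
gripper_width: 0.0635
grasp_force: 25.0
```

>>> play_rows(plan=[0,0,0.05,0,0,0,0,0,0,0.07,0,0,0,0,0,0,0.07,0,0,0,0,0,0,0.05,0,0,0,0,0,0,0.03,0,0,0,0])

```text
time_s: 77.47
eef_pos: [0.5536, 0.1134, 0.0956]
orientation: [-2.217, -2.223, 0.002]
force: [-0.0, 0.8, -3.7]
gripper_width: 0.0637
grasp_force: 25.0
```

>>> play_rows(plan=[0,0,0,0,0,0,0,0,0,0,0,0,0,0,0,0,0,0,0,0,0,0,0,0,0,0,0,0])

```text
time_s: 77.8
eef_pos: [0.5555, 0.1122, 0.0982]
orientation: [2.22, 2.221, 0.003]
force: [-1.3, 0.1, -4.2]
gripper_width: 0.0633
grasp_force: 25.0
```

```bash
python3 -c "
from h import *
togo([.5535,.1126,.0891])"
```

```text
t 77.8 tcp [0.5555 0.1122 0.0982] yaw_y 0.02 tilt [ 0.002  0.    -1.   ] w 0.0633 F [-1.3  0.1 -4.2] j [-0.4   0.62  0.23  1.84 -0.21  0.7  -0.05]
units to [0.5535, 0.1126, 0.0891] [ 0.0016 -0.0082  0.0363]
```

>>> play_rows(plan=[0.002,-0.005,0.012,0,0,0,0,0,0,0.008,0,0,0,0,0,0,0.006,0,0,0,0,0,0,0,0,0,0,0,0,0,0,0,0,0,0])

```text
time_s: 78.22
eef_pos: [0.5534, 0.1123, 0.0907]
orientation: [-2.221, -2.221, 0.0]
force: [0.8, -0.2, -2.8]
gripper_width: 0.0633
grasp_force: 25.0
```

>>> play_rows(plan=[0,0,0,0,0,0,0,0,0,0,0,0,0,0])

```text
time_s: 78.38
eef_pos: [0.5535, 0.1123, 0.0908]
orientation: [2.221, 2.221, 0.0]
force: [0.8, -1.1, -3.5]
gripper_width: 0.0635
grasp_force: 25.0
```

```bash
python3 -c "
from h import *
togo([.5535,.1126,.0891])"
```

```text
t 78.38 tcp [0.5535 0.1123 0.0908] yaw_y 0.0 tilt [ 0.  0. -1.] w 0.0635 F [ 0.8 -1.1 -3.5] j [-0.39  0.63  0.22  1.85 -0.21  0.68 -0.05]
units to [0.5535, 0.1126, 0.0891] [ 0.0011 -0.0002  0.0068]
```

>>> play_rows(plan=[0.001,0,0.003,0,0,0,0,0,0,0.002,0,0,0,0,0,0,0.002,0,0,0,0,0,0,0,0,0,0,0])

```text
time_s: 78.72
eef_pos: [0.5535, 0.1126, 0.0892]
orientation: [-2.221, -2.222, -0.0]
force: [-0.4, -0.8, -0.5]
gripper_width: 0.0637
grasp_force: 25.0
```

>>> play_rows(plan=[0,0,0.002,0,0,0,0,0,0,0,0,0,0,0])

```text
time_s: 78.88
eef_pos: [0.5534, 0.1127, 0.0892]
orientation: [-2.221, -2.221, -0.001]
force: [-2.2, 0.6, 4.0]
gripper_width: 0.0637
grasp_force: 25.0
```

>>> play_rows(plan=[0,0,0,0,0,0,1,0,0,0,0,0,0,1,0,0,0,0,0,0,1,0,0,0,0,0,0,1,0,0,0,0,0,0,1])

```text
time_s: 79.3
eef_pos: [0.5536, 0.1126, 0.0885]
orientation: [2.221, 2.221, 0.0]
force: [-0.0, -0.6, 0.5]
gripper_width: 0.0925
grasp_force: 0.0
```

>>> play_rows(plan=[0,0,0,0,0,0,1,0,0,-0.02,0,0,0,1,0,0,-0.1,0,0,0,1,0,0,-0.13,0,0,0,1,0,0,-0.13,0,0,0,1])

```text
time_s: 79.72
eef_pos: [0.5527, 0.1123, 0.1843]
orientation: [-2.221, -2.221, 0.003]
force: [0.1, 0.1, 0.3]
gripper_width: 0.0939
grasp_force: 0.0
```

>>> play_rows(plan=[0,0,-0.13,0,0,0,1,0,0,-0.13,0,0,0,1,0,0,-0.1,0,0,0,1,0,0,-0.08,0,0,0,1,0,0,0,0,0,0,1])

```text
time_s: 80.13
eef_pos: [0.5561, 0.1128, 0.2984]
orientation: [2.219, 2.218, 0.012]
force: [0.0, 0.2, -0.0]
gripper_width: 0.0942
grasp_force: 0.0
```

>>> play_rows(plan=[-0.12,-0.005,0,0,0,0,1,-0.12,-0.005,0,0,0,0,1,-0.12,-0.005,0,0,0,0,1,0,0,0,0,0,0,1,0,0,0,0,0,0,1])

```text
time_s: 80.55
eef_pos: [0.5492, 0.0206, 0.2932]
orientation: [-2.226, -2.217, 0.001]
force: [-1.1, 0.7, 0.5]
gripper_width: 0.0942
grasp_force: 0.0
```

>>> play_rows(plan=[0,0,0,0,0,0,1,0,0,0,0,0,0,1,0,0,0,0,0,0,1])

```text
time_s: 80.8
eef_pos: [0.5497, 0.0242, 0.2932]
orientation: [-2.218, -2.224, -0.0]
force: [-0.4, 0.2, -0.3]
gripper_width: 0.0937
grasp_force: 0.0
```

```bash
python3 - <<'E'
from h import *
d=snap('wrist','w_fin'); st(); snap('scene','sc_f')
a=cv2.resize(d['color'][60:260,265:425,::-1],None,fx=3,fy=3,interpolation=cv2.INTER_CUBIC); cv2.imwrite('pics/cF.png',a)
E
```

```text
t 80.85 tcp [0.5497 0.024  0.2932] yaw_y 0.13 tilt [-0.  0. -1.] w 0.0939 F [-0.   0.2 -0. ] j [-0.31  0.38  0.31  1.64 -0.13  1.14  0.04]
```

View pics/cF.png

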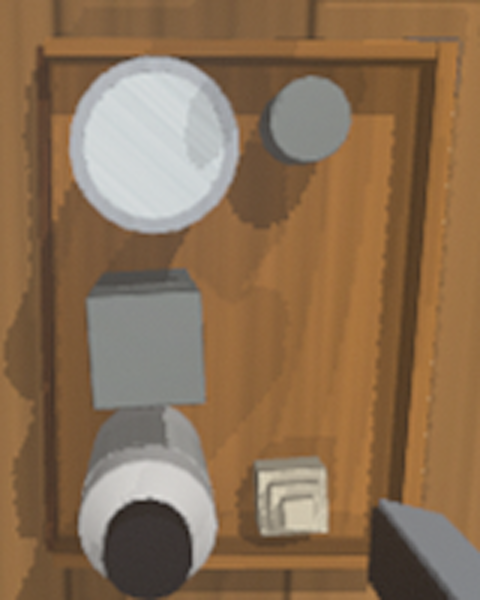

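View pics/sc_f.png

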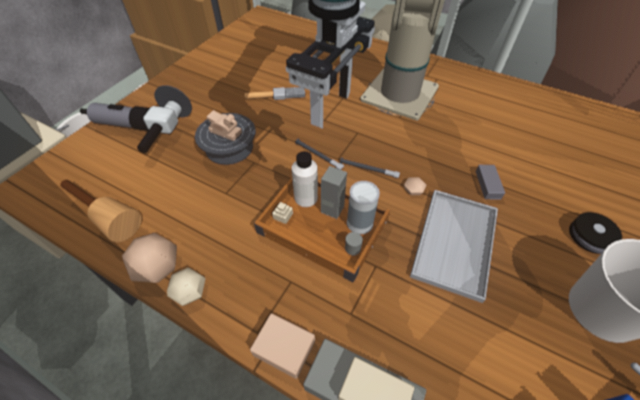

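Everything stands upright: bottle, block and tin are in the rack, both small stones are untouched, and the bird is on the wheel near (225,125). Now a numeric before/after comparison in the fixed scene view.

```bash
python3 - <<'E'
from h import *
A=cv2.imread('pics/scene0.png',0);B=cv2.imread('pics/sc_f.png',0)
for n,(x0,y0,x1,y1) in dict(bottle=(288,148,320,206),block=(320,165,350,200),tin=(346,178,380,228),core=(345,230,364,256),pyr=(271,200,295,224)).items():
    t=A[y0:y1,x0:x1]; r=cv2.matchTemplate(cv2.resize(B[y0-6:y1+6,x0-6:x1+6],None,fx=8,fy=8,interpolation=cv2.INTER_CUBIC),cv2.resize(t,None,fx=8,fy=8,interpolation=cv2.INTER_CUBIC),cv2.TM_CCOEFF_NORMED)
    _,v,_,p=cv2.minMaxLoc(r); print(n,round(v,3),'px shift',(p[0]-48)/8,(p[1]-48)/8)
d=load('w_fin');k=lambda x,y:(x/3-.33+265,y/3-.33+60)
print('tin',plane(d,*k(154,144),.135).round(4)); C=[plane(d,*k(*q),.145) for q in((88,296),(200,288),(205,402),(95,409))]; print('block',np.mean(C,0).round(4),np.degrees(np.arctan2(*(C[1]-C[0])[1::-1])))
E
```

```text
bottle 0.999 px shift -0.125 0.125
block 0.998 px shift 0.0 0.0
tin 0.996 px shift 0.125 0.0
core 0.999 px shift 0.0 0.0
pyr 0.995 px shift 0.0 0.0
tin [0.5534 0.1142 0.135 ]
block [0.551  0.0365 0.145 ] 4.19669207825008
```

Every item is within about 0.1 px of where it started. Handing in.

```bash
python3 -c "
from plant import manip
print(manip.finish_job())"
```

```text
the job is handed in; nothing more can be done
None
```

The job is handed in at about 81 s: the bird stands upright on the wheel, within about 2 mm of its centre, the bottle, tin and block are back upright where they stood (shift of at most 0.13 px in the scene camera), and the two small stones did not move.

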